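# Open the hot bearing pan with the lid lifter and take out the basket

## Task

The skate bearings have finished drying in the covered pan on the hotplate, so lid, basket, pan and hotplate are hot: keep the gripper off them and move the lid and the basket only with the lid lifter. Take the lifter off its two-post stand, hook the lid by its loop, lift it off level and balanced and set it down gently, flat in the middle of the aluminium riser; then with the same lifter hook the basket by its bail, lift it upright out of the pan and stand it gently in the stainless tray, and finally hang the lifter back in its stand. Leave the pan where it is on the hotplate and do not disturb the other things on the shelf.

Things in the scene. Friction and masses are not known exactly. Their poses are not given: they have to be found in the camera images.
- lifter_grip (a point): Lid lifter: centre of its wooden T handle, a flat-sided bar 22 (x) x 130 (y) x 26 mm (z). It starts lying level across the stand's two posts, 80 mm free between them: take it there at its middle from above, fingers on the two long sides. Axes: y along the handle, z up, x the way the hook's tips point. Whole lifter about 170 g.
- lifter: The whole lifter (origin and axes as lifter_grip). From the handle's middle an 8 mm steel shaft runs down, steps back 16 mm in -x and ends in two equal J-shaped tines of 6 mm rod, side by side, 32 mm apart in y, opening upward. To unhook a set-down load, go 18 to 28 mm down from where its bar bore, then back out in -x.
- lifter_hook (a point): The hook's throat between the tines, where a bar bears (bar centre then 4 mm above this point); 107 mm straight below the handle's centre. Tips reach 20 mm ahead (+x) and 14 mm above it, backs 19 mm behind, lowest metal 6 mm below. To hook: x square to the bar, this point 38 mm behind (-x) and 22 to 32 mm below the bar's centre; move 38 mm in +x; raise.
- stand_cradle (a point): Lifter's stand, a black steel two-post rest screwed down. Posts at y = -46 and 46 mm, 12 mm thick, each with a flat cradle 38 mm wide in x between upstands 14 mm high. This point: midway between the cradle floors, 125 mm above the shelf. Hung, the handle lies along y across both, its centre 13 mm above this point, either way round; lift straight out, lower straight in.
- lid_bar (a point): The hot stainless lid's loop handle: middle of its straight level top bar, 8 mm round, straight for 72 mm along y; x square to it, z up. The bar's centre is 62 mm above the lid's underside (lid_base) and 47 mm above the lid's crown. Loop fixed, 96 mm wide outside. It may be hooked from either side (+x or -x). Lid about 260 g.
- lid_base (a point): The same lid: centre of its underside. Rim 160 mm across; below it a locating lip 132 mm across and 6 mm deep, on which the lid stands when set on a flat place. On the pan the lip lies loosely in the mouth, this point 6 mm below the rim plane.
- pan_rim (a point): Stainless pan: centre of its mouth, 90 mm above its underside, 140 mm above the shelf. Outside diameter 152, inside 144, inside depth 85 mm; two loop ears reach 104 mm from the centre. Loose (0.8 kg), standing in the middle of the hotplate.
- basket_bar (a point): The hot basket's bail: middle of its straight level top bar, 8 mm round, straight for 72 mm along y; x square to it, z up. Bar's centre 69 mm above the basket's underside, 45 mm above its rim. Bail fixed upright; may be hooked from either side. Starts inside the covered pan, hidden, about the middle, bar's direction independent of the lid's. About 220 g.
- basket_floor (a point): The same basket: centre of its underside. Round wire basket 100 mm across, 25 mm high, holding small bearings; in the pan this point is 85 mm below the rim plane.
- riser_top (a point): Aluminium riser, a bent-sheet stand 200 x 200 mm, 40 mm high, flat top; centre of its top. Fixed.
- tray_floor (a point): Stainless parts tray, open, 240 (x) x 200 (y) mm outside, 28 mm high, walls 3 mm, fixed; centre of its inner floor, 3 mm above the shelf. The hex key lies in it along the wall at y = -85 mm, clear of a basket stood in the middle.
- lid: The whole lid; origin at lid_base.
- basket: The whole basket; origin at basket_floor.
- pan: The whole pan; origin at the centre of its underside.
- hotplate: White hotplate, 190 x 200 mm, 50 mm high, fixed, a knob on its front (-x); origin at the centre of its underside.
- riser: The riser; origin at the centre of its underside.
- tray: The tray; origin at the centre of its underside.
- wheel_a: Yellow skate wheel lying flat, 52 mm across, 32 mm high, to the left beyond the hotplate; origin under its centre. Leave alone.
- wheel_b: A second such wheel, near the stand, to its left. Leave alone.
- skate_tool: Black T-shaped skate tool lying flat, 105 x 75 x 14 mm; origin under its centre. Leave alone.
- jar: White push-top dispenser jar, 68 mm across, 102 mm high; origin under its centre. Leave alone.
- truck: Aluminium skateboard truck, 80 x 200 x 50 mm, axle along y; origin under its baseplate. Leave alone.
- hex_key: Steel hex key lying in the tray, 110 mm long, 6 mm thick; origin under the middle of its long arm. Leave alone.
There are look-alikes about, which are no part of the job. There is more than one size of the lifter; the job needs the largest.

How it is judged (in metres and radians):
On the way, in this order (a step that is already met when the one before it is completed fails the run):
1. the lid hangs level on the lifter, clear above the pan (z of lid_base in the frame of pan_rim above 0.012 m and contact force between lifter and lid above 1 N and angle between lid_base's own z axis and vertical below 0.25 rad), for 0.2 s.
2. the lid lies flat in the middle of the riser (centre within 30 mm), the lifter off it (horizontal distance between lid_base and riser_top below 0.03 m and z of lid_base in the frame of riser_top between -0.004 and 0.006 m and angle between lid_base's own z axis and vertical below 0.06 rad and contact force between lifter and lid below 0.05 N), for 0.2 s.
3. the basket hangs upright on the lifter, clear above the pan (z of basket_floor in the frame of pan_rim above 0.005 m and contact force between lifter and basket above 1 N and angle between basket_floor's own z axis and vertical below 0.3 rad), for 0.2 s.
4. the basket stands on the tray's floor, the lifter off it (x of basket_floor in the frame of tray_floor between -0.075 and 0.075 m and y of basket_floor in the frame of tray_floor between -0.06 and 0.06 m and z of basket_floor in the frame of tray_floor between -0.004 and 0.006 m and angle between basket_floor's own z axis and vertical below 0.06 rad and contact force between lifter and basket below 0.05 N), for 0.2 s.
At the end, for the whole second after the job is handed in: Lid flat on the riser, centred within 30 mm; basket upright on the tray's floor, wholly inside; lifter hung with its handle level across both cradles (within 14 mm across, 30 mm along of their middle); pan moved less than 25 mm; all at rest (all of step 2 and all of step 4 and x of lifter_grip in the frame of stand_cradle between -0.014 and 0.014 m and y of lifter_grip in the frame of stand_cradle between -0.03 and 0.03 m and z of lifter_grip in the frame of stand_cradle between 0.008 and 0.018 m and angle between lifter_grip's own z axis and vertical below 0.12 rad and linear speed of each of lid, basket, lifter, pan below 0.02 m/s and distance of pan_rim from where it was at the start of the episode below 0.025 m); the robot touches nothing.
It fails at once if the gripper or arm touches the hot lid, basket, pan or hotplate (contact force between any of the fingers, the arm and lid above 0.5 N or contact force between any of the fingers, the arm and basket above 0.5 N or contact force between any of the fingers, the arm and pan above 0.5 N or contact force between any of the fingers, the arm and hotplate above 0.5 N).
It fails at once if the lid is tipped by more than about 23 degrees (angle between lid_base's own z axis and vertical above 0.4 rad).
It fails at once if the basket is tipped by more than about 29 degrees, so that bearings would spill (angle between basket_floor's own z axis and vertical above 0.5 rad).
It fails at once if the lid or the basket is dropped or slammed down (more than 40 N) (contact force between lid and riser above 40 N or contact force between basket and tray above 40 N).
It fails at once if a bystander is moved by more than 30 mm (distance of any of wheel_a, wheel_b, skate_tool, jar, truck, hex_key from where it was at the start of the episode above 0.03 m).
It also fails if it takes over 72 s, if anything falls off the work surface, if the arm or the gripper's body presses on something with over 40 N, if the wrist force passes 120 N, or if a joint passes its speed limit or range.

## Robot

A 7-joint arm with a two-finger parallel gripper is mounted at the origin on the work surface. World frame = base frame: x ahead of the robot, y to its left, z up, the work surface at z = 0. Lengths are in mm, angles in degrees, forces in N, time in s.
With the tool pointing down it reaches from about 375 to 925 mm from the base axis. Payload 3.1 kg.
Tool frame: the origin (TCP) lies midway between the tips of the shut fingers; the grasp point (between the pads) lies 19 mm behind it; y points along the fingers, x is the direction in which the jaws open and shut, and the axes are right-handed (so a half turn about y gives the same grasp; the last joint's range is limited). The gripper opens to 85 mm and grips with 20 to 120 N. Pads are 22 mm wide; open, the fingers measure 114 mm over their backs; the gripper's body (76 mm by 85 mm) begins 54 mm behind the grasp point. The pads swing forward as they close: fully open they stand 13 mm farther back than shut.
Start: joints at [70.313, 21.939, 2.515, 91.553, -1.026, 66.532, -2.859], TCP at [158.186, -630.46, 206.869] pointing down, gripper open.
Joint ranges: [-149.38, 149.38], [-23.57, 123.04], [-84.95, 90], [0, 143.3], [-89.99, 269.99], [3.08, 112.72], [-163.45, 163.45]. Speed limits (degrees/s): [159.86, 159.86, 180, 180, 180, 180, 180].

## Interface

Orientations are given as a 3x3 rotation matrix whose columns are the frame's x, y, z axes.
In Python, from cell import r gives the robot as it stands. The module is installed in compiled form; this text tells all that it offers.
- The arm moves only by the tool move_arm, never from a script. Its argument "moves" is a list of rows, each an object of numbers: "ax", "ay", "az": the turn, a rotation vector about the tool's x, y, z in degrees; "dx", "dy", "dz": the shift along the tool's x, y, z in mm; "claw": the opening, from 0 (shut) to 1 (fully open). In form: [{"ax": .., "ay": .., "az": .., "dx": .., "dy": .., "dz": .., "claw": ..}, ...]. A call has 1 to 20 rows; each row shifts and turns the pose as measured when the row begins, along the tool's axes as they then stand; what a row does not reach is not made up. A row lasts 1/12 s, in which the tool goes at most 41.7 mm and 7.16 degrees, less where a joint would pass 70% of its speed; a pose out of reach is approached as far as the arm can. A call with a gripper value outside its range is refused whole. The fingers move at their own pace and stop on an object; "newtons" is the grip in N (left out, the last holds). Time passes only in rows, so rows that do not move let the fingers close. It gives the time, the measured TCP pose, the force and the opening at its end, in the units of the state.
- r.get_obs(): the state, without advancing time (a new reading comes with each control period).
- r.grab_frame(name): name is "side" or "top" or "wrist"; returns (picture, depth): 480x640x3 uint8, red, green, blue; 480x640 float32, mm along the optical axis (not along the pixel's ray), 0 where there is no reading.
- r.camera_info(name): a dict with "fx", "fy", "cx", "cy" (pixels), "eye" and "rotation" of the camera in the world. Camera axes: x right, y down, z forward; pixel columns grow to the right and rows downward; lengths in mm; the calibration is good to about 2 mm. A picture is of the moment at which its call begins: read the wrist's pose just before it. camera_info takes no time and is no camera call; for the wrist camera it gives the pose at the moment of the call.
- r.hand_in(): hands the job in, once; it reports no verdict.
The state is a dict: "clock": time; "qpos": joint angles; "dq": joint speeds; "joint_torque": joint torques, N m; "tcp_pos": TCP position; "eef_rot": TCP orientation; "wrist_force": force on the tool from outside, world axes, zero at the start; "torque": the same for the moment, N m; "grip_width": finger opening in mm.
Only numpy, scipy, OpenCV 4.12 (cv2) and the standard library are available. Lean on these libraries where they do the work, as an engineer would, in place of code of your own. Each camera call takes 0.05 s, during which the arm holds its last target.

## Working session

There is one attempt and no reset: what is moved stays moved. The work goes in short steps, Python scripts to look and compute and a tool call to move; the robot and the scene stay as the last step left them, time stands still between calls to the robot, and variables do not carry over. Pictures are saved under pics/ and viewed, and the job is handed in when it is done.

Besides the shell and the picture viewer there is one more tool, called as a command line: name --argument value ..., lists and objects as JSON in quotes. move_arm: Moves the arm, as the interface text tells. Its arguments: {"type":"object","properties":{"moves":{"type":"array"},"newtons":{"type":"number"}},"required":["moves"]}

```bash
mkdir -p pics
cat > h.py <<'E'
import numpy as np, cv2
from cell import r
def save(n,fn):
    p,d=r.grab_frame(n); c=r.camera_info(n)
    cv2.imwrite('pics/'+fn+'.png',p[:,:,::-1]); np.savez('pics/'+fn+'.npz',p=p,d=d,fx=c['fx'],fy=c['fy'],cx=c['cx'],cy=c['cy'],eye=c['eye'],R=np.array(c['rotation']))
def load(fn): return np.load('pics/'+fn+'.npz')
def cloud(z):
    d=z['d'].astype(float); v,u=np.mgrid[0:480,0:640]
    P=np.stack([(u-z['cx'])/z['fx']*d,(v-z['cy'])/z['fy']*d,d],-1)
    W=P@z['R'].T+z['eye']; W[d<=0]=np.nan; return W
E
python3 - <<'E'
from h import *
np.set_printoptions(precision=2,suppress=True)
o=r.get_obs(); print(o)
for n in ('top','side','wrist'):
    save(n,n+'0'); z=load(n+'0'); print(n,z['fx'],z['fy'],z['cx'],z['cy'],z['eye']); print(z['R'])
E
```

```text
{'clock': 0.0, 'qpos': array([70.31, 22.  ,  2.51, 91.65, -1.03, 66.53, -2.86]), 'dq': array([-0.06,  0.01, -0.03, -0.06,  0.13,  0.01,  0.02]), 'joint_torque': array([ -0.  , -43.35,   1.02, -24.95,   0.01,   0.01,   0.  ]), 'tcp_pos': array([ 157.9 , -629.48,  205.45]), 'eef_rot': array([[ 0.24, -0.  ,  0.97],
       [-0.97,  0.  ,  0.24],
       [-0.  , -1.  , -0.  ]]), 'wrist_force': array([-0.32,  0.56,  0.32]), 'torque': array([0.04, 0.02, 0.02]), 'grip_width': 85.41090614769699}
top 496.5824142969121 496.5824142969121 322.3612545819304 238.33264883388156 [ 239.02  -27.17 1240.19]
[[-0.02 -0.98  0.22]
 [-1.    0.02 -0.01]
 [ 0.   -0.22 -0.98]]
side 461.65453600006475 461.65453600006475 318.12143610854 239.2742964734552 [ -86.37  763.39 1023.7 ]
[[-0.82 -0.37  0.43]
 [-0.57  0.56 -0.61]
 [-0.02 -0.75 -0.67]]
wrist 395.12241978864915 395.12241978864915 323.2281281696296 238.9415126496097 [ 231.48 -611.04  371.95]
[[ 0.24 -0.93 -0.29]
 [-0.97 -0.23 -0.07]
 [-0.    0.3  -0.95]]
```

View pics/top0.png

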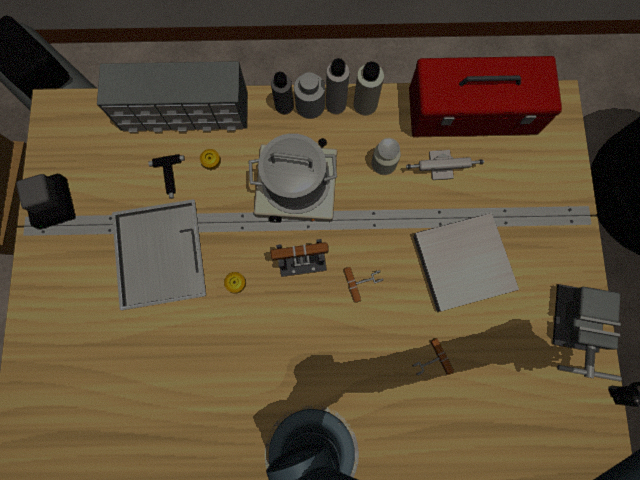

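View pics/side0.png

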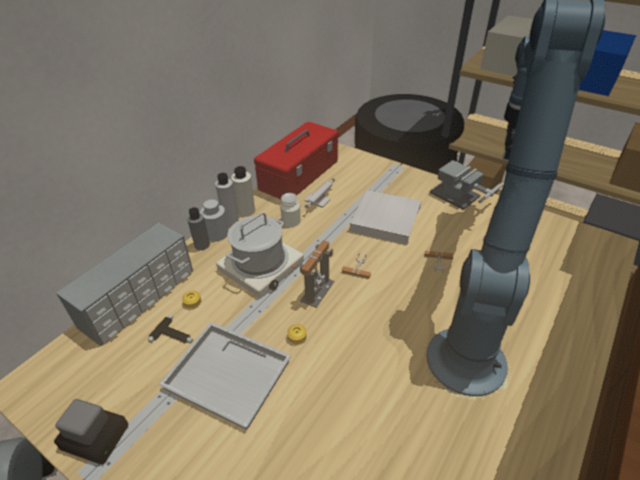

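View pics/wrist0.png

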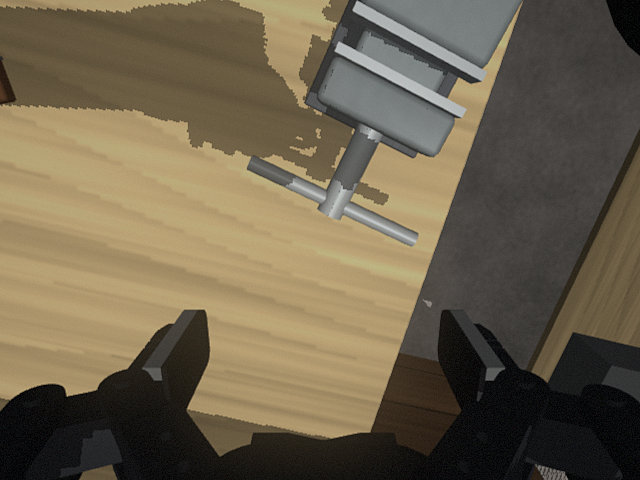

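Run:
```python
from h import *
np.set_printoptions(precision=1,suppress=True)
z=load('top0');W=cloud(z)
z2=load('side0');W2=cloud(z2)
def crop(z,u0,v0,u1,v1,k):
    return cv2.resize(z['p'][v0:v1,u0:u1,::-1],None,fx=k,fy=k,interpolation=cv2.INTER_CUBIC)
a=crop(z,240,120,360,300,3); b=crop(z2,210,190,380,310,3)
b=cv2.convertScaleAbs(b,alpha=1.5);a=cv2.convertScaleAbs(a,alpha=1.5)
cv2.imwrite('pics/ca.png',a);cv2.imwrite('pics/cb.png',b)
def sel(W,lo,hi):
    m=np.all((W>lo)&(W<hi),-1); return m
for name,W_,in (('top',W),('side',W2)):
    # handle
    print(name)
    for lab,(u,v) in {'lid':(293,165),'riser':(465,260),'tray':(160,255),'handle':(300,252)}.items():
        if name=='top': print(lab,W_[v,u])
```

```text
top
lid [656.3  30.5 150.6]
riser [ 443.8 -383.8   40.1]
tray [477.8 376.2   4. ]
handle [449.8  16.2 152.5]
side
```

View pics/ca.png

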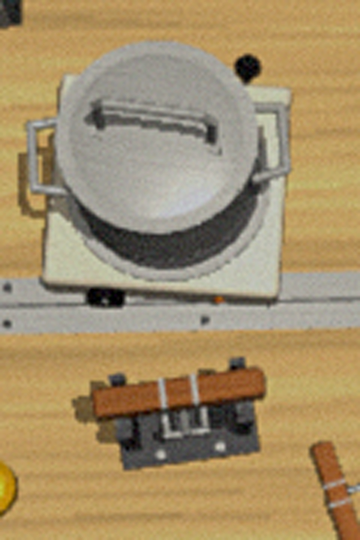

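View pics/cb.png

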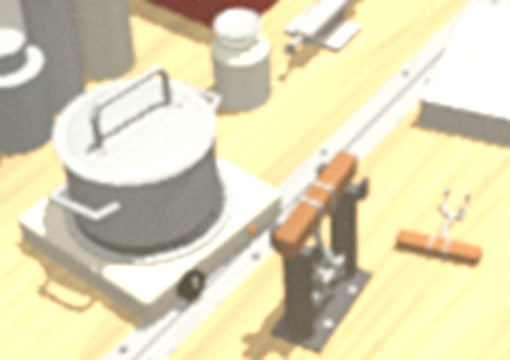

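Run:
```python
from h import *
np.set_printoptions(precision=1,suppress=True)
for n in ('top0','side0'):
    z=load(n);W=cloud(z)
    hsv=cv2.cvtColor(z['p'],cv2.COLOR_RGB2HSV)
    def sel(lo,hi): 
        with np.errstate(invalid='ignore'): return np.all((W>lo)&(W<hi),-1)
    print('==',n)
    m=sel([400,-70,144],[500,100,158])
    P=W[m]; 
    if len(P):
        rect=cv2.minAreaRect(P[:,:2].astype(np.float32)); print('handle',len(P),rect, P[:,2].mean(), np.percentile(P[:,2],[5,95]))
    m=sel([350,-560,36],[560,-260,44]); P=W[m]
    print('riser',cv2.minAreaRect(P[:,:2].astype(np.float32)),P[:,2].mean(),len(P))
    m=sel([300,230,20],[620,520,33]); P=W[m]
    print('tray rim',cv2.minAreaRect(P[:,:2].astype(np.float32)),P[:,2].mean(),len(P))
    m=sel([560,-70,185],[780,130,208]); P=W[m]
    print('lidbar',cv2.minAreaRect(P[:,:2].astype(np.float32)),P[:,2].max(),len(P), np.median(P,0))
    m=sel([540,-90,138],[780,150,162]); P=W[m]
    print('lid',cv2.minEnclosingCircle(P[:,:2].astype(np.float32)),P[:,2].max(),len(P))
    m=sel([540,-110,46],[800,170,54]); P=W[m]
    print('hotplate',cv2.minAreaRect(P[:,:2].astype(np.float32)),len(P))
    m=sel([400,-60,20],[500,90,120]); P=W[m]
    print('hookregion',len(P))
    np.save('pics/hk_'+n+'.npy',P)
    m=sel([380,-70,-5],[500,100,180])
    ys,xs=np.where(m); print(xs.min(),xs.max(),ys.min(),ys.max())
```

```text
== top0
handle 562 ((454.65472412109375, 17.97979736328125), (23.298877716064453, 128.9150848388672), 6.9170098304748535) 149.74250030351385 [146. 153.]
riser ((442.27655029296875, -387.0894775390625), (199.7889862060547, 202.09222412109375), 13.931163787841797) 39.522983261747086 5521
tray rim ((478.916015625, 374.92498779296875), (252.55128479003906, 212.0017852783203), 8.483906745910645) 26.913004623225373 1317
lidbar ((659.8300170898438, 33.853885650634766), (93.67478942871094, 9.118900299072266), 80.51832580566406) 205.6271293168843 150 [659.3  32.3 197. ]
lid ((660.2876586914062, 33.846683502197266), 80.44559478759766) 161.96498028528845 3212
hotplate ((610.931884765625, 17.351524353027344), (76.53578186035156, 167.41136169433594), 19.2227840423584) 173
hookregion 138
270 337 239 291
== side0
handle 275 ((452.09210205078125, 18.642250061035156), (23.873090744018555, 130.06387329101562), 7.307620048522949) 148.4034131814747 [145.1 151.4]
riser ((438.69757080078125, -384.1925964355469), (199.76126098632812, 207.70367431640625), 14.048203468322754) 38.513607606747605 1535
tray rim ((477.35540771484375, 373.79541015625), (253.93695068359375, 212.8491668701172), 8.33094310760498) 26.00446535751068 1274
lidbar ((656.8554077148438, 34.59454345703125), (94.94004821777344, 10.480744361877441), 82.43411254882812) 200.06945664061766 86 [657.3  37.5 195.8]
lid ((657.0955200195312, 34.57669448852539), 83.20736694335938) 159.61340738009937 1420
hotplate ((620.360595703125, 50.93526077270508), (155.70257568359375, 83.60660552978516), 59.49727249145508) 129
hookregion 542
288 352 240 320
```

Run:
```python
from h import *
np.set_printoptions(precision=1,suppress=True)
c=np.array([453.4,18.3]);a=np.radians(7.1);X=np.array([np.cos(a),np.sin(a)]);Y=np.array([-X[1],X[0]])
for n in ('top0','side0'):
    P=np.load('pics/hk_'+n+'.npy'); d=P[:,:2]-c; L=np.stack([d@X,d@Y,P[:,2]],1)
    L=L[(abs(L[:,1])<32)&(L[:,2]>22)&(L[:,2]<130)]; print(n,len(L)); print(L[np.argsort(L[:,2])])
```

```text
top0 93
[[  0.5  13.3  23.5]
 [  1.1 -14.5  26.5]
 [ -1.5 -14.1  26.7]
 [  2.3  12.8  27.1]
 [ -2.3 -19.1  27.4]
 [ -4.5  18.7  27.5]
 [  2.5  15.3  28. ]
 [ -2.5  15.9  28.2]
 [  5.3  17.4  28.2]
 [ -5.   16.2  28.3]
 [ -4.6 -16.3  28.4]
 [ -5.  -18.7  28.5]
 [  8.1 -15.5  28.7]
 [  0.2  18.   28.8]
 [ -4.4 -13.8  29.2]
 [  7.6  17.   29.7]
 [  5.4 -15.2  29.8]
 [  0.1 -17.   29.8]
 [  5.  -17.6  30. ]
 [ -5.8  13.7  30.7]
 [  2.3  17.6  31. ]
 [  4.5  14.8  31.1]
 [ -2.6  18.3  31.1]
 [ -8.  -18.4  31.4]
 [  7.1 -18.   32.2]
 [ -0.8  15.5  32.4]
 [ -3.  -16.6  33. ]
 [ -3.7  13.3  33.1]
 [  2.1 -14.9  34.5]
 [  1.5 -17.3  35.7]
 [  6.1  14.4  35.9]
 [-17.3  14.8  40.6]
 [-17.5  17.1  43.9]
 [-17.4 -14.9  45.5]
 [-17.9 -17.3  46.3]
 [-17.1  14.1  53.8]
 [-16.4 -15.3  54. ]
 [-17.   16.4  55.3]
 [-14.6 -18.   55.7]
 [-17.1 -17.7  55.8]
 [-12.3  15.8  55.9]
 [-12.  -16.   56.4]
 [-14.5 -15.6  56.9]
 [-15.6  -5.8  57.3]
 [-16.7 -12.9  57.4]
 [-16.8   4.1  58.2]
 [-13.   13.3  58.4]
 [-13.7  -8.5  58.4]
 [-14.2   6.1  59.1]
 [-15.3  16.   59.2]
 [-13.5  10.9  59.3]
 [-16.7 -10.6  59.8]

[... 2124 characters left out ...]
 61.3]
 [-20.2   6.5  62.4]
 [-15.6   3.7  65.9]
 [-13.9  -6.   68.4]
 [-17.5   1.1  68.5]
 [-19.7   5.4  69.4]
 [-15.7   3.7  70.1]
 [-21.    1.7  70.6]
 [-14.5   1.4  71.4]
 [-12.6   3.8  72.8]
 [-10.8   0.5  73. ]
 [-18.    1.9  73.5]
 [-13.6  -0.4  73.5]
 [ -9.2   3.4  75. ]
 [-10.2  -0.9  75.5]
 [-13.9   0.1  78.1]
 [ -8.9   2.8  78.3]
 [ -9.   -3.4  80.8]
 [-10.9   0.3  81. ]
 [ -7.5  -0.1  83.2]
 [ -9.4   3.4  83.2]
 [  1.7   0.4  87.5]
 [ -8.7   2.   89.7]
 [  1.7   0.2  91.3]
 [ -1.4   0.   92.6]
 [ -4.2  -0.8  93.1]
 [ -4.8   0.2  98.3]
 [ -0.2   3.5  99.2]
 [ -3.    2.8  99.9]
 [  1.2   0.9 100.2]
 [ -4.7  -0.2 101.8]
 [ -3.5  -2.5 103.3]
 [ -3.4   3.3 104.4]
 [ -3.8   4.  109.2]]
```

move_arm --moves '[{"ay": -6.9, "dy": -6, "claw": 1}, {"ay": -6.9, "dy": -6}, {"ay": -6.9, "dy": -6}, {"ay": -6.9, "dy": -6}, {"ay": -6.9, "dy": -6}, {"ay": -6.9, "dy": -6}, {"ay": -6.9, "dy": -6}, {"ay": -6.9, "dy": -6}, {"ay": -6.9, "dy": -6}, {"ay": -6.9, "dy": -6}, {"ay": -6.9, "dy": -6}, {"ay": -6.9, "dy": -6}]'

```text
schema error: expected keys ax, ay, az, dx, dy, dz, claw
```

```bash
cat >> h.py <<'E'
def rel(tx,ty,tz,head,tip=0):
    o=r.get_obs(); R=np.array(o['eef_rot']); p=np.array(o['tcp_pos'])
    d=R.T@(np.array([tx,ty,tz],float)-p)
    a=np.radians(head); X=[np.cos(a),np.sin(a),0];Y=[0,0,-1.];Z=np.cross(X,Y)
    Rt=np.stack([X,Y,Z],1); rv=np.degrees(cv2.Rodrigues(R.T@Rt)[0].ravel())
    print('t %.2f tcp %s head %.2f q1 %.1f q7 %.1f grip %.1f F %s T %s'%(o['clock'],np.round(p,1),np.degrees(np.arctan2(R[1,0],R[0,0])),o['qpos'][0],o['qpos'][6],o['grip_width'],np.round(o['wrist_force'],1),np.round(o['torque'],2)))
    print('d tool',np.round(d,1),'rot',np.round(rv,2))
E
python3 - <<'E'
from h import *
rel(453.4,18.3,230,7.1)
E
```

```text
t 0.15 tcp [ 158.  -629.7  205.8] head -75.91 q1 70.3 q7 -2.9 grip 85.3 F [ 0.1 -0.7 -0.1] T [ 0.   -0.02  0.  ]
d tool [-556.7  -23.1  444.2] rot [-8.000e-02 -8.301e+01 -1.000e-01]
```

move_arm --moves '[{"ax": 0, "ay": -6.9, "az": 0, "dx": 0, "dy": -7, "dz": 0, "claw": 1}, {"ax": 0, "ay": -6.9, "az": 0, "dx": 0, "dy": -7, "dz": 0, "claw": 1}, {"ax": 0, "ay": -6.9, "az": 0, "dx": 0, "dy": -7, "dz": 0, "claw": 1}, {"ax": 0, "ay": -6.9, "az": 0, "dx": 0, "dy": -7, "dz": 0, "claw": 1}, {"ax": 0, "ay": -6.9, "az": 0, "dx": 0, "dy": -7, "dz": 0, "claw": 1}, {"ax": 0, "ay": -6.9, "az": 0, "dx": 0, "dy": -7, "dz": 0, "claw": 1}, {"ax": 0, "ay": -6.9, "az": 0, "dx": 0, "dy": -7, "dz": 0, "claw": 1}, {"ax": 0, "ay": -6.9, "az": 0, "dx": 0, "dy": -7, "dz": 0, "claw": 1}, {"ax": 0, "ay": -6.9, "az": 0, "dx": 0, "dy": -7, "dz": 0, "claw": 1}, {"ax": 0, "ay": -6.9, "az": 0, "dx": 0, "dy": -7, "dz": 0, "claw": 1}, {"ax": 0, "ay": -6.9, "az": 0, "dx": 0, "dy": -7, "dz": 0, "claw": 1}, {"ax": 0, "ay": -6.9, "az": 0, "dx": 0, "dy": -7, "dz": 0, "claw": 1}]' --newtons 60

```text
clock: 1.15
tcp_pos: [156.0, -623.6, 282.5]
eef_rot: [[0.985, -0.008, -0.173], [0.173, 0.022, 0.985], [-0.004, -1.0, 0.023]]
wrist_force: [0.1, 0.1, 0.5]
grip_width: 85.3
```

Run:
```python
from h import *
rel(453.4,18.3,240,7.1)
```

```text
t 1.15 tcp [ 156.  -623.6  282.5] head 9.97 q1 80.5 q7 79.5 grip 85.3 F [0.1 0.1 0.5] T [-0.01 -0.05 -0.07]
d tool [404.2  54.1 579.7] rot [-1.29  2.87 -0.24]
```

move_arm --moves '[{"ax": -0.1, "ay": 0.2, "az": 0, "dx": 19, "dy": 1, "dz": 28, "claw": 1}, {"ax": -0.1, "ay": 0.2, "az": 0, "dx": 19, "dy": 1, "dz": 28, "claw": 1}, {"ax": -0.1, "ay": 0.2, "az": 0, "dx": 19, "dy": 1, "dz": 28, "claw": 1}, {"ax": -0.1, "ay": 0.2, "az": 0, "dx": 19, "dy": 1, "dz": 28, "claw": 1}, {"ax": -0.1, "ay": 0.2, "az": 0, "dx": 19, "dy": 1, "dz": 28, "claw": 1}, {"ax": -0.1, "ay": 0.2, "az": 0, "dx": 19, "dy": 1, "dz": 28, "claw": 1}, {"ax": -0.1, "ay": 0.2, "az": 0, "dx": 19, "dy": 1, "dz": 28, "claw": 1}, {"ax": -0.1, "ay": 0.2, "az": 0, "dx": 19, "dy": 1, "dz": 28, "claw": 1}, {"ax": -0.1, "ay": 0.2, "az": 0, "dx": 19, "dy": 1, "dz": 28, "claw": 1}, {"ax": -0.1, "ay": 0.2, "az": 0, "dx": 19, "dy": 1, "dz": 28, "claw": 1}, {"ax": -0.1, "ay": 0.2, "az": 0, "dx": 19, "dy": 1, "dz": 28, "claw": 1}, {"ax": -0.1, "ay": 0.2, "az": 0, "dx": 19, "dy": 1, "dz": 28, "claw": 1}, {"ax": -0.1, "ay": 0.2, "az": 0, "dx": 19, "dy": 1, "dz": 28, "claw": 1}, {"ax": -0.1, "ay": 0.2, "az": 0, "dx": 19, "dy": 1, "dz": 28, "claw": 1}, {"ax": -0.1, "ay": 0.2, "az": 0, "dx": 19, "dy": 1, "dz": 28, "claw": 1}, {"ax": -0.1, "ay": 0.2, "az": 0, "dx": 19, "dy": 1, "dz": 28, "claw": 1}, {"ax": -0.1, "ay": 0.2, "az": 0, "dx": 19, "dy": 1, "dz": 28, "claw": 1}, {"ax": -0.1, "ay": 0.2, "az": 0, "dx": 10, "dy": 1, "dz": 20, "claw": 1}]'

```text
clock: 2.65
tcp_pos: [416.8, -66.4, 258.2]
eef_rot: [[0.996, -0.009, -0.094], [0.094, -0.017, 0.995], [-0.011, -1.0, -0.016]]
wrist_force: [-0.1, -1.0, 1.3]
grip_width: 85.7
```

Run:
```python
from h import *
rel(453.4,18.3,240,7.1)
```

```text
t 2.65 tcp [416.8 -66.4 258.2] head 5.38 q1 52.3 q7 12.8 grip 85.7 F [-0.1 -1.   1.3] T [ 0.03 -0.06  0.04]
d tool [44.5 16.4 81.2] rot [ 0.92 -1.71 -0.62]
```

move_arm --moves '[{"ax": 0.2, "ay": -0.4, "az": -0.2, "dx": 11, "dy": 0, "dz": 20, "claw": 1}, {"ax": 0.2, "ay": -0.4, "az": -0.2, "dx": 11, "dy": 0, "dz": 20, "claw": 1}, {"ax": 0.2, "ay": -0.4, "az": -0.1, "dx": 11, "dy": 1, "dz": 20, "claw": 1}, {"ax": 0.2, "ay": -0.4, "az": -0.1, "dx": 10, "dy": 1, "dz": 18, "claw": 1}, {"ax": 0, "ay": 0, "az": 0, "dx": 0, "dy": 0, "dz": 0, "claw": 1}]'

```text
clock: 3.07
tcp_pos: [452.1, 27.6, 254.5]
eef_rot: [[0.991, 0.001, -0.135], [0.135, -0.001, 0.991], [0.001, -1.0, -0.001]]
wrist_force: [0.3, 0.3, 0.6]
grip_width: 85.3
```

Run:
```python
from h import *
rel(453.4,18.3,119,7.1)
print(np.round(r.get_obs()['qpos'],1))
save('wrist','w1')
```

```text
t 3.07 tcp [452.1  27.6 254.5] head 7.75 q1 46.4 q7 0.3 grip 85.3 F [0.3 0.3 0.6] T [ 0.07 -0.02  0.02]
d tool [-1.000e-01  1.355e+02 -9.300e+00] rot [0.05 0.65 0.05]
[ 4.640e+01 -2.000e-01 -5.400e+01  1.121e+02 -1.000e-01  6.800e+01
  3.000e-01]
```

View pics/w1.png

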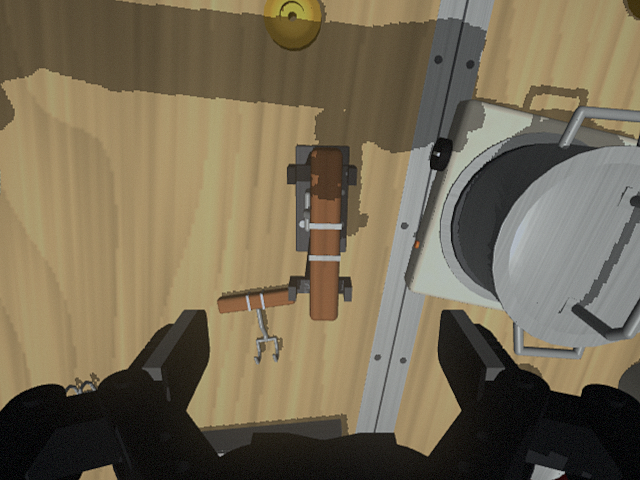

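Run:
```python
from h import *
z=load('w1');W=cloud(z)
m=np.all((W>[400,-70,144])&(W<[500,100,158]),-1); P=W[m]
print(cv2.minAreaRect(P[:,:2].astype(np.float32)),np.median(P[:,2]),len(P))
m=np.all((W>[560,-70,188])&(W<[780,130,208]),-1);P=W[m]
print(cv2.minAreaRect(P[:,:2].astype(np.float32)),np.median(P[:,2]),len(P))
```

```text
((453.390869140625, 16.250179290771484), (22.966632843017578, 128.7501678466797), 6.701577186584473) 149.71425140089957 5169
((653.0638427734375, 1.7054252624511719), (33.61119842529297, 7.854666709899902), 81.69580078125) 195.89021726022244 585
```

move_arm --moves '[{"ax": 0, "ay": 0.3, "az": 0, "dx": 0, "dy": 15, "dz": -5, "claw": 1}, {"ax": 0, "ay": 0.3, "az": 0, "dx": 0, "dy": 15, "dz": -5, "claw": 1}, {"ax": 0, "ay": 0, "az": 0, "dx": 0, "dy": 15, "dz": 0, "claw": 1}, {"ax": 0, "ay": 0, "az": 0, "dx": 0, "dy": 15, "dz": 0, "claw": 1}, {"ax": 0, "ay": 0, "az": 0, "dx": 0, "dy": 15, "dz": 0, "claw": 1}, {"ax": 0, "ay": 0, "az": 0, "dx": 0, "dy": 10, "dz": 0, "claw": 1}, {"ax": 0, "ay": 0, "az": 0, "dx": 0, "dy": 0, "dz": 0, "claw": 1}]'

```text
clock: 3.7
tcp_pos: [450.9, 5.2, 165.6]
eef_rot: [[0.994, -0.002, -0.113], [0.113, -0.011, 0.994], [-0.003, -1.0, -0.011]]
wrist_force: [0.0, 0.4, 0.3]
grip_width: 85.9
```

Run:
```python
from h import *
rel(453.4,17.3,119,6.9)
```

```text
t 3.70 tcp [450.9   5.2 165.6] head 6.46 q1 44.8 q7 -5.9 grip 85.9 F [0.  0.4 0.3] T [ 0.03  0.01 -0.01]
d tool [ 4.  46.4 12.3] rot [ 0.61 -0.44 -0.18]
```

move_arm --moves '[{"ax": 0.3, "ay": -0.2, "az": -0.1, "dx": 2, "dy": 0, "dz": 6, "claw": 1}, {"ax": 0.3, "ay": -0.2, "az": -0.1, "dx": 2, "dy": 0, "dz": 6, "claw": 1}, {"ax": 0, "ay": 0, "az": 0, "dx": 0, "dy": 0, "dz": 0, "claw": 1}]'

```text
clock: 3.95
tcp_pos: [453.5, 16.5, 165.9]
eef_rot: [[0.993, -0.0, -0.116], [0.116, 0.0, 0.993], [-0.0, -1.0, 0.0]]
wrist_force: [0.1, -0.3, 0.2]
grip_width: 85.4
```

Run:
```python
from h import *
rel(453.4,17.3,119,6.9)
```

```text
t 3.95 tcp [453.5  16.5 165.9] head 6.69 q1 44.2 q7 -6.6 grip 85.4 F [ 0.1 -0.3  0.2] T [-0.07  0.01  0.  ]
d tool [ 0.  46.9  0.8] rot [-0.01 -0.21 -0.01]
```

move_arm --moves '[{"ax": 0, "ay": 0, "az": 0, "dx": 0, "dy": 9, "dz": 0, "claw": 1}, {"ax": 0, "ay": 0, "az": 0, "dx": 0, "dy": 9, "dz": 0, "claw": 1}, {"ax": 0, "ay": 0, "az": 0, "dx": 0, "dy": 9, "dz": 0, "claw": 1}, {"ax": 0, "ay": 0, "az": 0, "dx": 0, "dy": 9, "dz": 0, "claw": 1}, {"ax": 0, "ay": 0, "az": 0, "dx": 0, "dy": 9, "dz": 0, "claw": 1}, {"ax": 0, "ay": 0, "az": 0, "dx": 0, "dy": 0, "dz": 0, "claw": 1}]'

```text
clock: 4.45
tcp_pos: [456.1, 17.0, 118.7]
eef_rot: [[0.993, 0.005, -0.118], [0.118, -0.001, 0.993], [0.005, -1.0, -0.002]]
wrist_force: [-0.9, -0.9, -0.4]
grip_width: 85.5
```

Run:
```python
from h import *
rel(453.4,17.3,119,6.9)
save('wrist','w2')
```

```text
t 4.45 tcp [456.1  17.  118.7] head 6.75 q1 41.2 q7 -11.7 grip 85.5 F [-0.9 -0.9 -0.4] T [-0.02  0.03  0.01]
d tool [-2.6 -0.3  0.7] rot [ 0.12 -0.15  0.3 ]
```

View pics/w2.png

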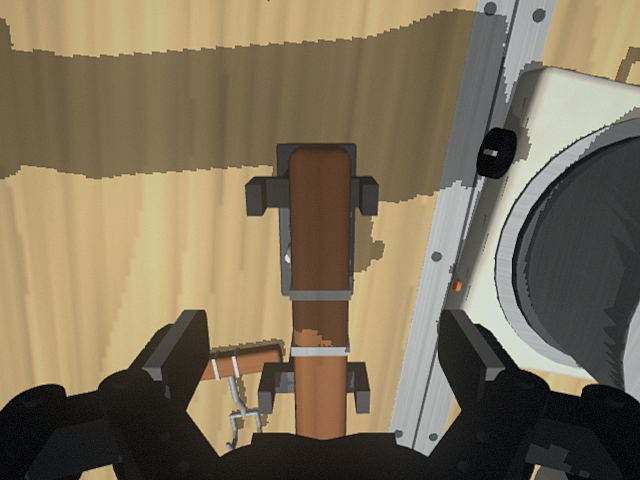

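move_arm --moves '[{"ax": 0, "ay": 0, "az": 0.2, "dx": -2, "dy": 0, "dz": 0, "claw": 0}, {"ax": 0, "ay": 0, "az": 0, "dx": 0, "dy": 0, "dz": 0, "claw": 0}, {"ax": 0, "ay": 0, "az": 0, "dx": 0, "dy": 0, "dz": 0, "claw": 0}, {"ax": 0, "ay": 0, "az": 0, "dx": 0, "dy": 0, "dz": 0, "claw": 0}, {"ax": 0, "ay": 0, "az": 0, "dx": 0, "dy": 0, "dz": 0, "claw": 0}, {"ax": 0, "ay": 0, "az": 0, "dx": 0, "dy": 0, "dz": 0, "claw": 0}, {"ax": 0, "ay": 0, "az": 0, "dx": 0, "dy": 0, "dz": 0, "claw": 0}, {"ax": 0, "ay": 0, "az": 0, "dx": 0, "dy": 0, "dz": 0, "claw": 0}]' --newtons 90

```text
clock: 5.17
tcp_pos: [455.1, 16.9, 120.5]
eef_rot: [[0.993, 0.004, -0.118], [0.118, -0.002, 0.993], [0.003, -1.0, -0.003]]
wrist_force: [0.3, -0.1, -2.3]
grip_width: 18.6
```

Run:
```python
from h import *
rel(453.4,17.3,119,6.9)
```

```text
t 5.17 tcp [455.1  16.9 120.5] head 6.75 q1 41.4 q7 -11.5 grip 18.6 F [ 0.3 -0.1 -2.3] T [ 0.03 -0.05 -0.02]
d tool [-1.7  1.5  0.6] rot [ 0.15 -0.15  0.2 ]
```

move_arm --moves '[{"ax": 0, "ay": 0, "az": 0, "dx": 0, "dy": -5, "dz": 0, "claw": 0}, {"ax": 0, "ay": 0, "az": 0, "dx": 0, "dy": -10, "dz": 0, "claw": 0}, {"ax": 0, "ay": 0, "az": 0, "dx": 0, "dy": -15, "dz": 0, "claw": 0}, {"ax": 0, "ay": 0, "az": 0, "dx": 0, "dy": -15, "dz": 0, "claw": 0}, {"ax": 0, "ay": 0, "az": 0, "dx": 0, "dy": -15, "dz": 0, "claw": 0}, {"ax": 0, "ay": 0, "az": 0, "dx": 0, "dy": -15, "dz": 0, "claw": 0}, {"ax": 0, "ay": 0, "az": 0, "dx": 0, "dy": -15, "dz": 0, "claw": 0}, {"ax": 0, "ay": 0, "az": 0, "dx": 0, "dy": -15, "dz": 0, "claw": 0}, {"ax": 0, "ay": 0, "az": 0, "dx": 0, "dy": -15, "dz": 0, "claw": 0}, {"ax": 0, "ay": 0, "az": 0, "dx": 0, "dy": -5, "dz": 0, "claw": 0}, {"ax": 0, "ay": 0, "az": 0, "dx": 0, "dy": 0, "dz": 0, "claw": 0}]'

```text
clock: 6.08
tcp_pos: [452.1, 19.0, 255.0]
eef_rot: [[0.993, 0.002, -0.122], [0.122, -0.003, 0.993], [0.001, -1.0, -0.003]]
wrist_force: [0.2, 0.1, -1.6]
grip_width: 18.8
```

Run:
```python
from h import *
rel(570,47.5,258.5,-8.5)
print(np.round(r.get_obs()['qpos'],1))
save('wrist','w3');save('side','s3')
```

```text
t 6.08 tcp [452.1  19.  255. ] head 7.02 q1 47.6 q7 0.6 grip 18.8 F [ 0.2  0.1 -1.6] T [ 0.03 -0.04 -0.03]
d tool [120.5  -3.4  13.9] rot [ 0.18 15.52  0.1 ]
[ 4.760e+01 -4.000e-01 -5.400e+01  1.121e+02 -1.000e-01  6.800e+01
  6.000e-01]
```

View pics/w3.png

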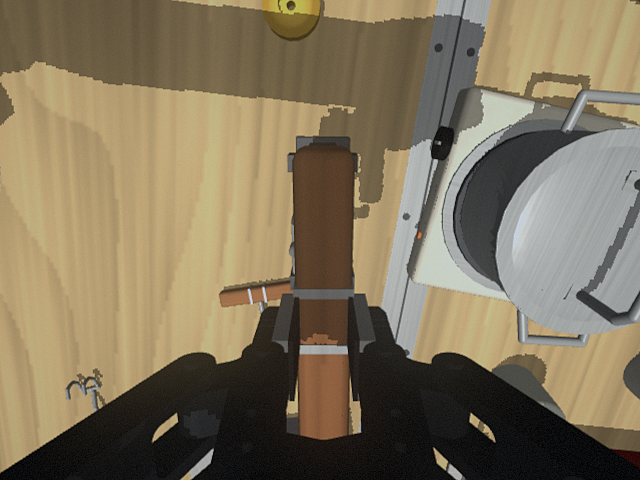

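View pics/s3.png

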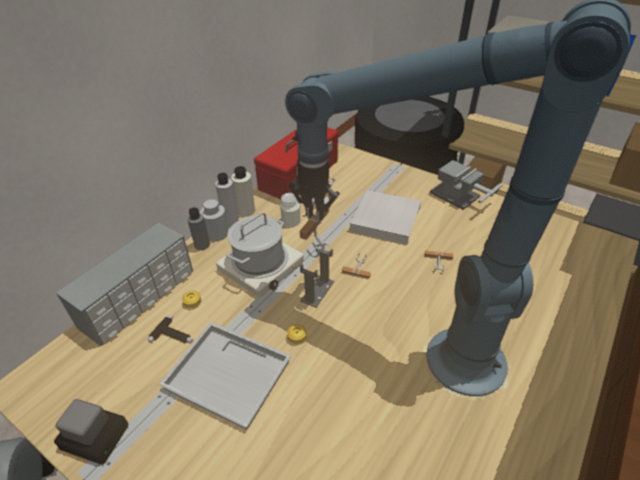

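```bash
cat >> h.py <<'E'
def inhand(fn):
    z=load(fn);W=cloud(z);o=r.get_obs();R=np.array(o['eef_rot']);p=np.array(o['tcp_pos'])
    L=(W-p)@R   # tool coords
    with np.errstate(invalid='ignore'): m=(abs(L[...,0])<15)&(L[...,2]>14)&(L[...,2]<66)&(L[...,1]>-45)&(L[...,1]<-15)
    P=L[m]; A=np.c_[P[:,0],P[:,2],np.ones(len(P))]; k=np.linalg.lstsq(A,P[:,1],rcond=None)[0]
    print('handle top tool y=%.1f at mid, slope z %.3f, far end z %.1f, x range %s n %d'%(k[2],k[1],np.percentile(P[:,2],99.5),np.percentile(P[:,0],[1,50,99]),len(P)))
E
python3 - <<'E'
from h import *
inhand('w3')
z=load('s3');W=cloud(z);o=r.get_obs();R=np.array(o['eef_rot']);p=np.array(o['tcp_pos'])
L=(W-p)@R
with np.errstate(invalid='ignore'): m=(abs(L[...,0])<30)&(abs(L[...,2])<30)&(L[...,1]>60)&(L[...,1]<100)
P=L[m]; print(np.round(P[np.argsort(P[:,1])],1))
E
```

```text
handle top tool y=-31.2 at mid, slope z 0.024, far end z 65.8, x range [-10.45765779   0.16353648  11.05848114] n 8588
[[-16.9  60.5   5.4]
 [-17.4  60.6  18. ]
 [-19.2  60.6   4.1]
 [-19.8  60.7  16.8]
 [-20.2  61.   -5.7]
 [-21.4  61.1   2.5]
 [-18.6  61.8 -14.7]
 [-16.2  61.8 -13.5]
 [-19.6  62.1  10.8]
 [-17.6  62.6   6.9]
 [-20.3  63.3  17.8]
 [-17.9  63.3  19. ]
 [-14.3  63.3  12.1]
 [-13.6  63.5  16.4]
 [-16.5  63.6  10.6]
 [-18.9  64.8   3.6]
 [-14.7  64.8  18.7]
 [-20.7  65.8  18.8]
 [-17.9  66.7 -16. ]
 [-17.8  67.   18.9]
 [-18.8  68.4 -14.1]
 [-14.   69.8  17.5]
 [-20.3  70.2  18.2]
 [-17.7  70.6  19. ]
 [-19.1  71.6 -13.5]
 [-16.6  71.7 -12.4]
 [ 13.8  72.5 -12. ]
 [-20.3  73.7  18.4]
 [-13.7  73.7  17.2]
 [-16.8  74.8 -12. ]
 [-19.2  74.9 -13.2]
 [ 16.6  75.2  17.4]
 [-17.2  75.2  18.1]
 [ 13.7  77.8  17.3]
 [-17.6  77.9  19.1]
 [-19.3  78.4 -13. ]
 [ 17.6  78.6 -13. ]
 [ 12.8  78.8 -15.7]
 [ 16.9  79.2  17.2]
 [ 12.7  79.4  19.2]
 [-16.   80.1 -13.4]
 [ 16.4  80.9 -16.4]
 [-19.7  81.1 -12. ]
 [ 16.   81.2  18.8]
 [-17.7  81.2  19.5]
 [  9.4  81.2  19.8]
 [-15.3  81.4  
[... 314 characters left out ...]
 19.3]
 [-12.   86.7  20.2]
 [  6.6  87.1 -15.2]
 [ -6.8  87.4  22. ]
 [-13.5  87.5 -12.2]
 [  8.4  87.6  16.3]
 [ -2.4  87.9  19.3]
 [  9.2  87.9  20.6]
 [-15.6  88.2 -14. ]
 [  1.2  88.6 -10.7]
 [ -8.6  88.6  19.7]
 [-10.4  88.7 -12.1]
 [  4.8  88.7  17.5]
 [ 13.9  88.8  17.6]
 [ -4.2  89.   17. ]
 [ -8.   89.9 -16.8]
 [  8.7  90.  -13.1]
 [  1.2  90.1  18.5]
 [  6.4  90.3 -14.7]
 [-14.4  90.3  19.2]
 [  8.2  90.8  16.8]
 [ -9.2  91.   21. ]
 [-11.5  91.3  19.5]
 [ -2.3  91.5  19.5]
 [-13.2  91.8 -12.6]
 [  8.   92.3 -11.7]
 [  7.2  92.4  18.8]
 [  5.6  92.4 -13.1]
 [ -5.9  92.8 -14.7]
 [  5.4  93.2 -18.7]
 [  5.3  93.3  16.8]
 [ -9.9  93.4 -13. ]
 [ -5.4  93.9  19.5]
 [  1.3  93.9  18.5]]
```

move_arm --moves '[{"ax": 0, "ay": 2.6, "az": 0, "dx": 10, "dy": -1, "dz": 2, "claw": 0}, {"ax": 0, "ay": 2.6, "az": 0, "dx": 20, "dy": -1, "dz": 3, "claw": 0}, {"ax": 0, "ay": 2.6, "az": 0, "dx": 20, "dy": -1, "dz": 4, "claw": 0}, {"ax": 0, "ay": 2.6, "az": 0, "dx": 20, "dy": -1, "dz": 4, "claw": 0}, {"ax": 0, "ay": 2.6, "az": 0, "dx": 20, "dy": -1, "dz": 5, "claw": 0}, {"ax": 0, "ay": 2.5, "az": 0, "dx": 15, "dy": -1, "dz": 5, "claw": 0}, {"ax": 0, "ay": 0, "az": 0, "dx": 0, "dy": 0, "dz": 0, "claw": 0}]'

```text
clock: 6.77
tcp_pos: [553.0, 39.7, 247.5]
eef_rot: [[0.986, -0.02, 0.164], [-0.164, -0.005, 0.986], [-0.019, -1.0, -0.008]]
wrist_force: [0.8, 0.4, -0.9]
grip_width: 18.6
```

Run:
```python
from h import *
rel(620.9,39.8,258,-8.5)
print(np.round(r.get_obs()['qpos'],1))
```

```text
t 6.77 tcp [553.   39.7 247.5] head -9.43 q1 36.2 q7 -29.5 grip 18.6 F [ 0.8  0.4 -0.9] T [ 0.01 -0.03  0.03]
d tool [ 66.7 -11.9  11.1] rot [ 0.46 -0.92 -1.08]
[ 36.2  17.5 -52.7  99.3  14.5  71.7 -29.5]
```

move_arm --moves '[{"ax": 0.2, "ay": -0.4, "az": -0.5, "dx": 4, "dy": -6, "dz": 5, "claw": 0}, {"ax": 0.2, "ay": -0.4, "az": -0.5, "dx": 4, "dy": -6, "dz": 5, "claw": 0}, {"ax": 0, "ay": 0, "az": 0, "dx": 0, "dy": 0, "dz": 0, "claw": 0}]'

```text
clock: 7.02
tcp_pos: [560.2, 48.9, 255.9]
eef_rot: [[0.989, -0.01, 0.146], [-0.146, 0.001, 0.989], [-0.01, -1.0, -0.0]]
wrist_force: [0.2, -0.1, -0.7]
grip_width: 18.6
```

Run:
```python
from h import *
rel(620.9,39.8,258,-8.5)
save('wrist','w4')
W=cloud(load('w4'))
with np.errstate(invalid='ignore'): m=np.all((W>[600,-70,190])&(W<[780,130,208]),-1)
P=W[m]
print(cv2.minAreaRect(P[:,:2].astype(np.float32)),np.median(P[:,2]),len(P))
```

```text
t 7.02 tcp [560.2  48.9 255.9] head -8.38 q1 35.7 q7 -29.2 grip 18.6 F [ 0.2 -0.1 -0.7] T [-0.01 -0.01 -0.  ]
d tool [61.4 -2.7 -0.2] rot [ 0.01  0.12 -0.55]
((659.0403442382812, 33.634822845458984), (89.30413818359375, 8.983407974243164), 81.13082885742188) 197.66636859010265 1983
```

View pics/w4.png

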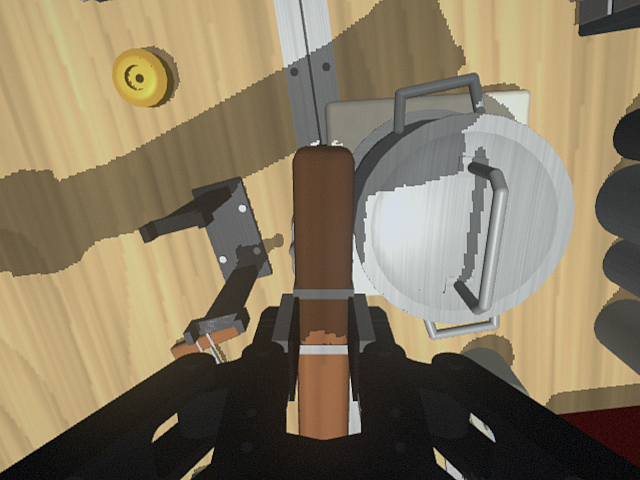

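move_arm --moves '[{"ax": 0, "ay": 0, "az": -0.2, "dx": 12, "dy": -1.5, "dz": 0, "claw": 0}, {"ax": 0, "ay": 0, "az": -0.2, "dx": 12, "dy": -1.5, "dz": 0, "claw": 0}, {"ax": 0, "ay": 0, "az": -0.2, "dx": 12, "dy": -1.5, "dz": 0, "claw": 0}, {"ax": 0, "ay": 0, "az": -0.2, "dx": 12, "dy": -1.5, "dz": 0, "claw": 0}, {"ax": 0, "ay": 0, "az": 0, "dx": 8, "dy": 0, "dz": 0, "claw": 0}, {"ax": 0, "ay": 0, "az": 0, "dx": 0, "dy": 0, "dz": 0, "claw": 0}]'

```text
clock: 7.57
tcp_pos: [614.4, 37.6, 262.4]
eef_rot: [[0.989, 0.003, 0.145], [-0.145, -0.009, 0.989], [0.004, -1.0, -0.008]]
wrist_force: [-0.1, -1.2, -1.1]
grip_width: 18.5
```

Run:
```python
from h import *
rel(659,33.8,258,-8.6)
```

```text
t 7.57 tcp [614.4  37.6 262.4] head -8.36 q1 32.0 q7 -30.2 grip 18.5 F [-0.1 -1.2 -1.1] T [0.02 0.08 0.03]
d tool [44.6  4.6  2.8] rot [0.48 0.24 0.25]
```

move_arm --moves '[{"ax": 0.4, "ay": 0.2, "az": 0.2, "dx": 4, "dy": 4, "dz": 2, "claw": 0}, {"ax": 0, "ay": 0, "az": 0, "dx": 10, "dy": 0, "dz": 0, "claw": 0}, {"ax": 0, "ay": 0, "az": 0, "dx": 10, "dy": 0, "dz": 0, "claw": 0}, {"ax": 0, "ay": 0, "az": 0, "dx": 10, "dy": -1, "dz": 0, "claw": 0}, {"ax": 0, "ay": 0, "az": 0, "dx": 8, "dy": -1, "dz": 0, "claw": 0}, {"ax": 0, "ay": 0, "az": 0, "dx": 0, "dy": 0, "dz": 0, "claw": 0}]'

```text
clock: 8.07
tcp_pos: [658.7, 31.8, 259.0]
eef_rot: [[0.989, -0.002, 0.15], [-0.15, -0.003, 0.989], [-0.002, -1.0, -0.003]]
wrist_force: [-0.1, -0.0, -1.6]
grip_width: 18.9
```

Run:
```python
from h import *
rel(659,33.8,258,-8.6)
save('wrist','w5');save('side','s5')
W=cloud(load('w5'))
with np.errstate(invalid='ignore'): m=np.all((W>[600,-70,190])&(W<[780,130,208]),-1)
P=W[m]
print(cv2.minAreaRect(P[:,:2].astype(np.float32)),np.median(P[:,2]),len(P))
```

```text
t 8.07 tcp [658.7  31.8 259. ] head -8.62 q1 28.8 q7 -30.4 grip 18.9 F [-0.1 -0.  -1.6] T [-0.02 -0.05  0.03]
d tool [-0.  1.  2.] rot [ 0.16 -0.02 -0.1 ]
((638.78515625, 36.11311340332031), (35.515560150146484, 2.4445431232452393), 80.51677703857422) 197.93510891723162 113
```

View pics/w5.png

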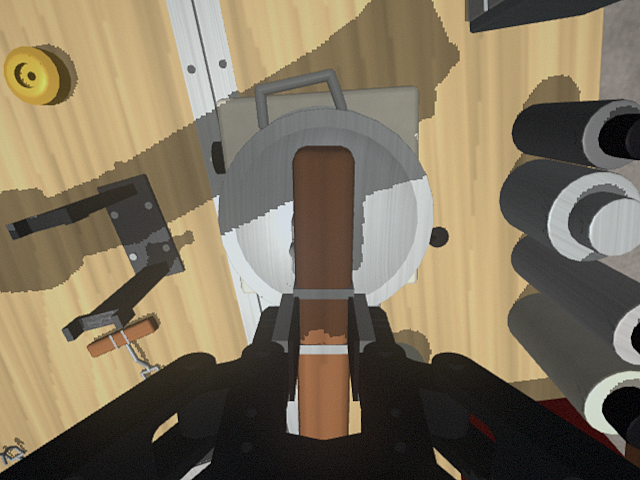

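View pics/s5.png

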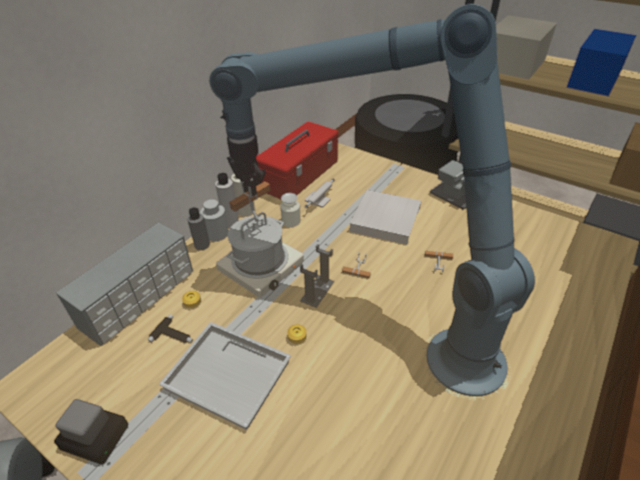

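move_arm --moves '[{"ax": 0, "ay": 0, "az": 0, "dx": 0, "dy": -6, "dz": 2, "claw": 0}, {"ax": 0, "ay": 0, "az": 0, "dx": 0, "dy": -6, "dz": 0, "claw": 0}, {"ax": 0, "ay": 0, "az": 0, "dx": 0, "dy": -6, "dz": 0, "claw": 0}, {"ax": 0, "ay": 0, "az": 0, "dx": 0, "dy": -4, "dz": 0, "claw": 0}, {"ax": 0, "ay": 0, "az": 0, "dx": 0, "dy": -4, "dz": 0, "claw": 0}, {"ax": 0, "ay": 0, "az": 0, "dx": 0, "dy": 0, "dz": 0, "claw": 0}]'

```text
clock: 8.67
tcp_pos: [655.2, 36.0, 287.1]
eef_rot: [[0.989, -0.006, 0.146], [-0.146, -0.003, 0.989], [-0.006, -1.0, -0.004]]
wrist_force: [0.1, -0.0, -3.3]
grip_width: 18.4
```

Run:
```python
from h import *
rel(659,33.8,310,-8.6)
```

```text
t 8.67 tcp [655.2  36.  287.1] head -8.41 q1 28.7 q7 -30.0 grip 18.4 F [ 0.1 -0.  -3.3] T [ 0.02 -0.02  0.02]
d tool [  4.  -22.9  -1.8] rot [ 0.25  0.19 -0.34]
```

move_arm --moves '[{"ax": 0, "ay": 0, "az": -0.2, "dx": 1, "dy": -5, "dz": 0, "claw": 0}, {"ax": 0, "ay": 0, "az": -0.2, "dx": 1, "dy": -6, "dz": 0, "claw": 0}, {"ax": 0, "ay": 0, "az": 0, "dx": 1, "dy": -7, "dz": 0, "claw": 0}, {"ax": 0, "ay": 0, "az": 0, "dx": 1, "dy": -7, "dz": 0, "claw": 0}, {"ax": 0, "ay": 0, "az": 0, "dx": 0, "dy": -7, "dz": 0, "claw": 0}, {"ax": 0, "ay": 0, "az": 0, "dx": 0, "dy": -7, "dz": 0, "claw": 0}, {"ax": 0, "ay": 0, "az": 0, "dx": 0, "dy": -5, "dz": 0, "claw": 0}, {"ax": 0, "ay": 0, "az": 0, "dx": 0, "dy": 0, "dz": 0, "claw": 0}, {"ax": 0, "ay": 0, "az": 0, "dx": 0, "dy": 0, "dz": 0, "claw": 0}, {"ax": 0, "ay": 0, "az": 0, "dx": 0, "dy": 0, "dz": 0, "claw": 0}]'

```text
clock: 9.5
tcp_pos: [658.8, 35.3, 335.5]
eef_rot: [[0.989, -0.0, 0.146], [-0.146, -0.005, 0.989], [0.001, -1.0, -0.005]]
wrist_force: [0.7, -0.2, -3.8]
grip_width: 18.8
```

Run:
```python
from h import *
rel(440.5,-385.6,310,-8.6)
print(np.round(r.get_obs()['qpos'],1))
save('wrist','w6');save('side','s6')
W=cloud(load('w6'))
with np.errstate(invalid='ignore'): m=np.all((W>[560,-70,178])&(W<[780,130,225]),-1)
P=W[m]
print(cv2.minEnclosingCircle(P[:,:2].astype(np.float32)),np.percentile(P[:,2],[1,50,99]),len(P))
```

```text
t 9.50 tcp [658.8  35.3 335.5] head -8.42 q1 28.5 q7 -29.0 grip 18.8 F [ 0.7 -0.2 -3.8] T [-0.02 -0.02  0.03]
d tool [-154.4   27.6 -448.2] rot [0.29 0.18 0.03]
[ 28.5  26.3 -50.1  78.6  20.2  84.3 -29. ]
((657.8374633789062, 33.87497329711914), 79.92959594726562) [194.22639976 197.31428545 201.83931278] 20583
```

View pics/w6.png

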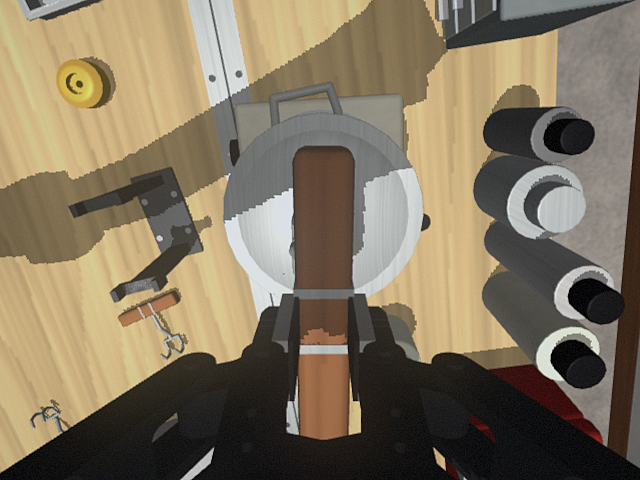

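View pics/s6.png

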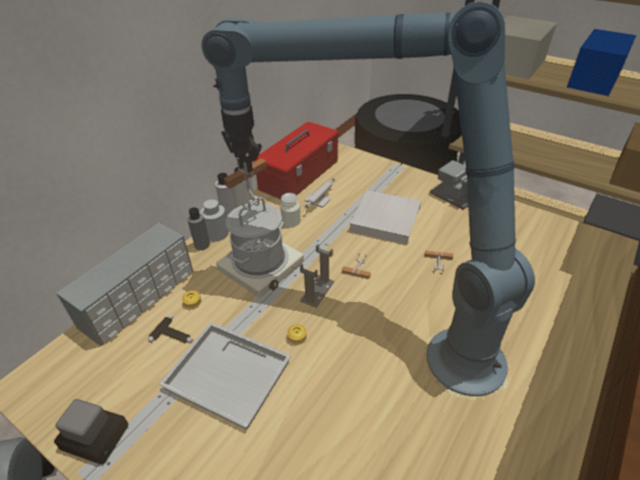

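move_arm --moves '[{"ax": 0, "ay": 0, "az": 0, "dx": -2, "dy": -0.5, "dz": -5, "claw": 0}, {"ax": 0, "ay": 0, "az": 0, "dx": -3, "dy": -0.5, "dz": -9, "claw": 0}, {"ax": 0, "ay": 0, "az": 0, "dx": -4, "dy": -0.5, "dz": -13, "claw": 0}, {"ax": 0, "ay": 0, "az": 0, "dx": -6, "dy": 0, "dz": -17, "claw": 0}, {"ax": 0, "ay": 0, "az": 0, "dx": -7, "dy": 0, "dz": -20, "claw": 0}, {"ax": 0, "ay": 0, "az": 0, "dx": -7, "dy": 0, "dz": -20, "claw": 0}, {"ax": 0, "ay": 0, "az": 0, "dx": -7, "dy": 0, "dz": -20, "claw": 0}, {"ax": 0, "ay": 0, "az": 0, "dx": -7, "dy": 0, "dz": -20, "claw": 0}, {"ax": 0, "ay": 0, "az": 0, "dx": -7, "dy": 0, "dz": -20, "claw": 0}, {"ax": 0, "ay": 0, "az": 0, "dx": -7, "dy": 0, "dz": -20, "claw": 0}, {"ax": 0, "ay": 0, "az": 0, "dx": -7, "dy": 0, "dz": -20, "claw": 0}, {"ax": 0, "ay": 0, "az": 0, "dx": -7, "dy": 0, "dz": -20, "claw": 0}, {"ax": 0, "ay": 0, "az": 0, "dx": -7, "dy": 0, "dz": -20, "claw": 0}, {"ax": 0, "ay": 0, "az": 0, "dx": -7, "dy": 0, "dz": -20, "claw": 0}, {"ax": 0, "ay": 0, "az": 0, "dx": -7, "dy": 0, "dz": -20, "claw": 0}, {"ax": 0, "ay": 0, "az": 0, "dx": -7, "dy": 0, "dz": -20, "claw": 0}, {"ax": 0, "ay": 0, "az": 0, "dx": -7, "dy": 0, "dz": -20, "claw": 0}, {"ax": 0, "ay": 0, "az": 0, "dx": -7, "dy": 0, "dz": -20, "claw": 0}]'

```text
clock: 11.1
tcp_pos: [479.9, -286.9, 334.5]
eef_rot: [[0.99, -0.015, 0.143], [-0.143, -0.009, 0.99], [-0.014, -1.0, -0.011]]
wrist_force: [0.7, -0.5, -3.1]
grip_width: 18.6
```

Run:
```python
from h import *
rel(441.5,-384.6,310,-8.6)
print(np.round(r.get_obs()['qpos'],1))
```

```text
t 11.10 tcp [ 479.9 -286.9  334.5] head -8.21 q1 65.5 q7 10.9 grip 18.6 F [ 0.7 -0.5 -3.1] T [ 0.03 -0.08 -0.03]
d tool [ -23.7   26.  -101.9] rot [ 0.65  0.39 -0.78]
[ 65.5  11.9 -45.2  92.6   9.4  79.7  10.9]
```

move_arm --moves '[{"ax": 0.1, "ay": 0, "az": -0.1, "dx": -5, "dy": 0, "dz": -18, "claw": 0}, {"ax": 0.1, "ay": 0, "az": -0.1, "dx": -5, "dy": 0, "dz": -18, "claw": 0}, {"ax": 0.1, "ay": 0.1, "az": -0.1, "dx": -4, "dy": 0, "dz": -16, "claw": 0}, {"ax": 0.1, "ay": 0.1, "az": -0.1, "dx": -3, "dy": 0, "dz": -13, "claw": 0}, {"ax": 0.1, "ay": 0.1, "az": -0.1, "dx": -2, "dy": 0, "dz": -10, "claw": 0}, {"ax": 0.1, "ay": 0.1, "az": -0.1, "dx": -1, "dy": 0, "dz": -6, "claw": 0}, {"ax": 0, "ay": 0, "az": 0, "dx": 0, "dy": 0, "dz": -3, "claw": 0}, {"ax": 0, "ay": 0, "az": 0, "dx": 0, "dy": 0, "dz": 0, "claw": 0}, {"ax": 0, "ay": 0, "az": 0, "dx": 0, "dy": 0, "dz": 0, "claw": 0}]'

```text
clock: 11.85
tcp_pos: [435.2, -379.7, 334.2]
eef_rot: [[0.986, -0.01, 0.164], [-0.165, -0.003, 0.986], [-0.009, -1.0, -0.005]]
wrist_force: [0.2, 0.9, -4.6]
grip_width: 18.9
```

Run:
```python
from h import *
rel(441.5,-384.6,190.8,-8.6)
save('wrist','w7')
W=cloud(load('w7'))
with np.errstate(invalid='ignore'): m=np.all((W>[300,-490,175])&(W<[580,-280,222]),-1)
P=W[m]
print(cv2.minEnclosingCircle(P[:,:2].astype(np.float32)),np.percentile(P[:,2],[1,50,99]),len(P))
```

```text
t 11.85 tcp [ 435.2 -379.7  334.2] head -9.47 q1 71.9 q7 20.0 grip 18.9 F [ 0.2  0.9 -4.6] T [ 0.09 -0.03 -0.02]
d tool [  8.4 143.4  -3.1] rot [ 0.28 -0.87 -0.53]
((433.0968933105469, -380.6898193359375), 79.96993255615234) [193.17215521 196.43712746 201.01368785] 20535
```

View pics/w7.png

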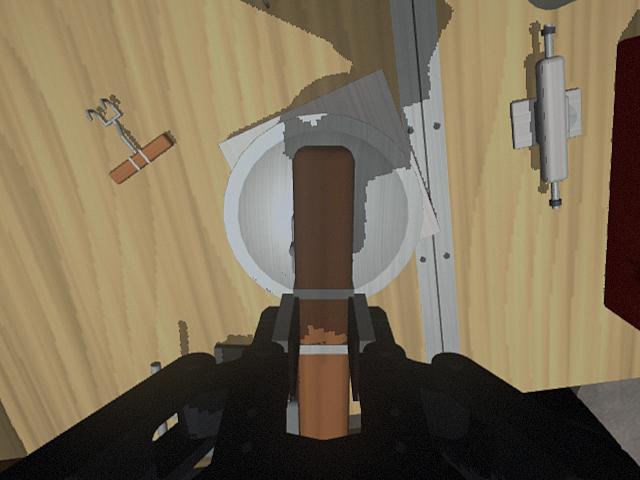

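move_arm --moves '[{"ax": 0.1, "ay": -0.3, "az": -0.2, "dx": 4, "dy": 6, "dz": -2, "claw": 0}, {"ax": 0.1, "ay": -0.3, "az": -0.2, "dx": 4, "dy": 9, "dz": -2, "claw": 0}, {"ax": 0, "ay": -0.2, "az": -0.1, "dx": 1, "dy": 12, "dz": 0, "claw": 0}, {"ax": 0, "ay": 0, "az": 0, "dx": 0, "dy": 12, "dz": 0, "claw": 0}, {"ax": 0, "ay": 0, "az": 0, "dx": 0, "dy": 12, "dz": 0, "claw": 0}, {"ax": 0, "ay": 0, "az": 0, "dx": 0, "dy": 12, "dz": 0, "claw": 0}, {"ax": 0, "ay": 0, "az": 0, "dx": 0, "dy": 12, "dz": 0, "claw": 0}, {"ax": 0, "ay": 0, "az": 0, "dx": 0, "dy": 12, "dz": 0, "claw": 0}, {"ax": 0, "ay": 0, "az": 0, "dx": 0, "dy": 8, "dz": 0, "claw": 0}, {"ax": 0, "ay": 0, "az": 0, "dx": 0, "dy": 3, "dz": 0, "claw": 0}, {"ax": 0, "ay": 0, "az": 0, "dx": 0, "dy": 0, "dz": 0, "claw": 0}]'

```text
clock: 12.82
tcp_pos: [447.8, -378.7, 224.1]
eef_rot: [[0.991, -0.0, 0.137], [-0.137, 0.004, 0.991], [-0.001, -1.0, 0.004]]
wrist_force: [0.0, 0.2, -3.3]
grip_width: 18.6
```

Run:
```python
from h import *
rel(441.5,-385.6,187,-8.6)
save('wrist','w8')
W=cloud(load('w8'))
z0=r.get_obs()['tcp_pos'][2]-147
with np.errstate(invalid='ignore'): m=np.all((W>[300,-490,z0+5])&(W<[580,-280,z0+32]),-1)
P=W[m]
print(cv2.minEnclosingCircle(P[:,:2].astype(np.float32)),np.percentile(P[:,2],[1,50,99]),len(P))
```

```text
t 12.82 tcp [ 447.8 -378.7  224.1] head -7.89 q1 70.2 q7 18.0 grip 18.6 F [ 0.   0.2 -3.3] T [ 0.08 -0.03 -0.  ]
d tool [-5.3 37.1 -7.9] rot [-0.22  0.71 -0.06]
((449.2778015136719, -379.89056396484375), 79.97368621826172) [82.58862024 87.38627551 92.03875857] 19434
```

move_arm --moves '[{"ax": -0.1, "ay": 0.3, "az": 0, "dx": -3, "dy": 6, "dz": -3, "claw": 0}, {"ax": -0.1, "ay": 0.3, "az": 0, "dx": -3, "dy": 8, "dz": -3, "claw": 0}, {"ax": 0, "ay": 0, "az": 0, "dx": 0, "dy": 6, "dz": 0, "claw": 0}, {"ax": 0, "ay": 0, "az": 0, "dx": 0, "dy": 3, "dz": 0, "claw": 0}, {"ax": 0, "ay": 0, "az": 0, "dx": 0, "dy": 0, "dz": 0, "claw": 0}]'

```text
clock: 13.28
tcp_pos: [441.7, -386.6, 202.1]
eef_rot: [[0.989, 0.003, 0.151], [-0.151, -0.005, 0.989], [0.004, -1.0, -0.004]]
wrist_force: [-0.6, 0.3, -4.3]
grip_width: 18.6
```

Run:
```python
from h import *
rel(441.5,-385.6,187,-8.6)
```

```text
t 13.28 tcp [ 441.7 -386.6  202.1] head -8.66 q1 70.4 q7 17.4 grip 18.6 F [-0.6  0.3 -4.3] T [-0.04  0.06 -0.02]
d tool [-0.4 15.1  1. ] rot [ 0.24 -0.06  0.21]
```

move_arm --moves '[{"ax": 0, "ay": 0, "az": 0, "dx": 0, "dy": 3, "dz": 0, "claw": 0}, {"ax": 0, "ay": 0, "az": 0, "dx": 0, "dy": 3, "dz": 0, "claw": 0}, {"ax": 0, "ay": 0, "az": 0, "dx": 0, "dy": 2, "dz": 0, "claw": 0}, {"ax": 0, "ay": 0, "az": 0, "dx": 0, "dy": 2, "dz": 0, "claw": 0}, {"ax": 0, "ay": 0, "az": 0, "dx": 0, "dy": 2, "dz": 0, "claw": 0}, {"ax": 0, "ay": 0, "az": 0, "dx": 0, "dy": 2, "dz": 0, "claw": 0}, {"ax": 0, "ay": 0, "az": 0, "dx": 0, "dy": 2, "dz": 0, "claw": 0}, {"ax": 0, "ay": 0, "az": 0, "dx": 0, "dy": 2, "dz": 0, "claw": 0}, {"ax": 0, "ay": 0, "az": 0, "dx": 0, "dy": 3, "dz": 0, "claw": 0}, {"ax": 0, "ay": 0, "az": 0, "dx": 0, "dy": 4, "dz": 0, "claw": 0}, {"ax": 0, "ay": 0, "az": 0, "dx": 0, "dy": 4, "dz": 0, "claw": 0}, {"ax": 0, "ay": 0, "az": 0, "dx": 0, "dy": 3, "dz": 0, "claw": 0}, {"ax": 0, "ay": 0, "az": 0, "dx": 0, "dy": 0, "dz": 0, "claw": 0}]'

```text
clock: 14.37
tcp_pos: [445.6, -388.6, 170.9]
eef_rot: [[0.989, 0.01, 0.15], [-0.15, -0.01, 0.989], [0.011, -1.0, -0.008]]
wrist_force: [0.0, 0.1, -1.9]
grip_width: 18.6
```

Run:
```python
from h import *
rel(441.5,-385.6,164,-8.6)
save('wrist','w9'); save('top','t9')
W=cloud(load('w9'))
with np.errstate(invalid='ignore'): m=np.all((W>[300,-490,44])&(W<[580,-280,62]),-1)
P=W[m]
print(cv2.minEnclosingCircle(P[:,:2].astype(np.float32)),np.percentile(P[:,2],[1,50,99]),len(P))
W=cloud(load('t9'))
with np.errstate(invalid='ignore'): m=np.all((W>[560,-60,40])&(W<[760,130,170]),-1)
P=W[m]; print(np.percentile(P[:,2],[1,10,50,90,99]))
z=load('t9'); cv2.imwrite('pics/t9c.png',cv2.resize(z['p'][120:220,240:350,::-1],None,fx=6,fy=6,interpolation=cv2.INTER_CUBIC)[:600])
```

```text
t 14.37 tcp [ 445.6 -388.6  170.9] head -8.63 q1 69.6 q7 16.1 grip 18.6 F [ 0.   0.1 -1.9] T [0.08 0.02 0.01]
d tool [-4.5  6.8  2.4] rot [ 0.48 -0.03  0.65]
((442.4666442871094, -389.5686340332031), 80.03334045410156) [46.96283507 50.08974189 54.57822126] 23063
[ 40.22475518  42.71604857  65.7760948  129.93372564 140.97963351]
```

View pics/w9.png

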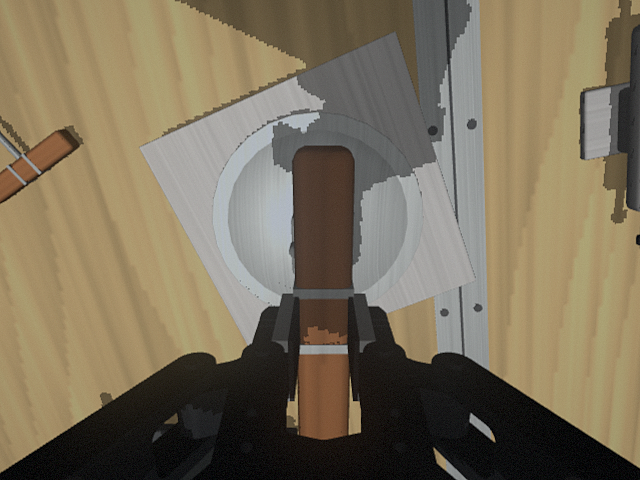

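View pics/t9c.png

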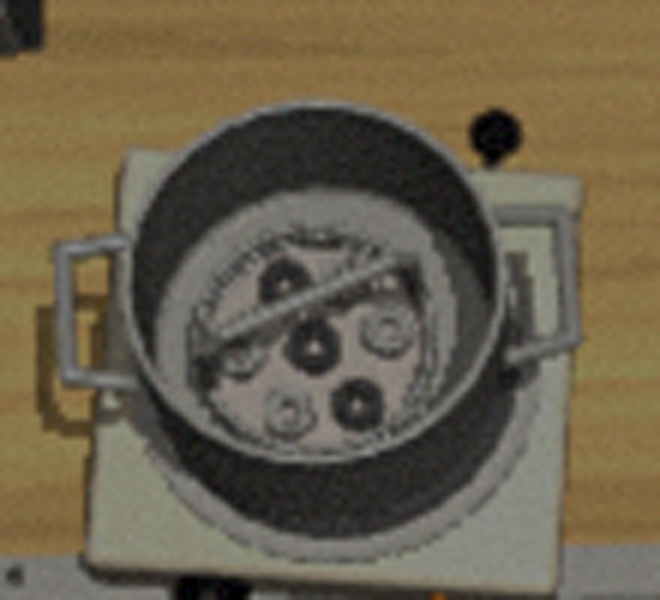

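move_arm --moves '[{"ax": 0.2, "ay": 0, "az": 0.3, "dx": -1, "dy": 4, "dz": 0, "claw": 0}, {"ax": 0.2, "ay": 0, "az": 0.3, "dx": -2, "dy": 3, "dz": 0, "claw": 0}, {"ax": 0, "ay": 0, "az": 0, "dx": -6, "dy": 0, "dz": 0, "claw": 0}, {"ax": 0, "ay": 0, "az": 0, "dx": -10, "dy": 0, "dz": 0, "claw": 0}, {"ax": 0, "ay": 0, "az": 0, "dx": -12, "dy": 0, "dz": 0, "claw": 0}, {"ax": 0, "ay": 0, "az": 0, "dx": -12, "dy": 0, "dz": 0, "claw": 0}, {"ax": 0, "ay": 0, "az": 0, "dx": -6, "dy": 0, "dz": 0, "claw": 0}, {"ax": 0, "ay": 0, "az": 0, "dx": 0, "dy": 0, "dz": 0, "claw": 0}]'

```text
clock: 15.13
tcp_pos: [391.3, -380.7, 163.6]
eef_rot: [[0.989, -0.001, 0.151], [-0.151, -0.001, 0.989], [-0.001, -1.0, -0.001]]
wrist_force: [-0.6, -0.5, -2.4]
grip_width: 18.5
```

Run:
```python
from h import *
rel(441.5,-385.6,164,-8.6)
z=load('t9');W=cloud(z)
with np.errstate(invalid='ignore'):
    rr=np.hypot(W[...,0]-658.5,W[...,1]-34)
    m=(rr<60)&(W[...,2]>112)&(W[...,2]<136)
P=W[m]; print(len(P),cv2.minAreaRect(P[:,:2].astype(np.float32)),np.median(P,0))
with np.errstate(invalid='ignore'):
    m=(rr<95)&(W[...,2]>136)&(W[...,2]<144)
P=W[m]; print(len(P),cv2.minEnclosingCircle(P[rr[m]<82][:,:2].astype(np.float32)))
save('wrist','w10')
```

```text
t 15.13 tcp [ 391.3 -380.7  163.6] head -8.68 q1 74.4 q7 20.4 grip 18.5 F [-0.6 -0.5 -2.4] T [-0.01  0.03  0.01]
d tool [50.4 -0.4  2.7] rot [ 0.08 -0.08 -0.07]
137 ((655.5743408203125, 37.559349060058594), (8.991042137145996, 94.4641342163086), 23.98041343688965) [654.73923773  36.75804788 125.34540202]
320 ((658.0648803710938, 33.43726348876953), 76.38671112060547)
```

View pics/w10.png

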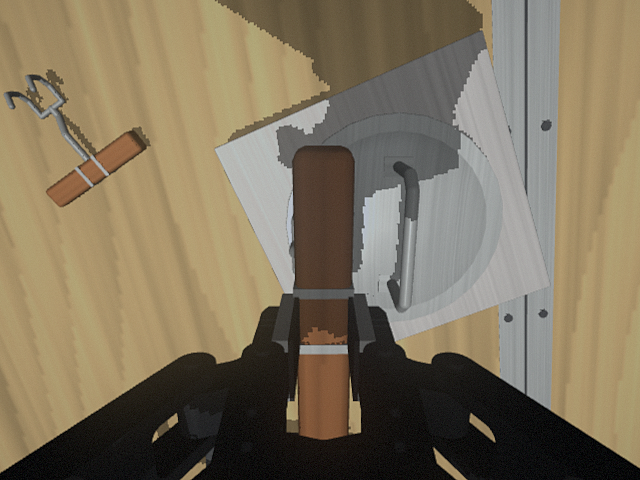

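move_arm --moves '[{"ax": 0, "ay": 0, "az": 0, "dx": 0, "dy": -10, "dz": 0, "claw": 0}, {"ax": 0, "ay": 0, "az": 0, "dx": 0, "dy": -18, "dz": 0, "claw": 0}, {"ax": 0, "ay": 0, "az": 0, "dx": 0, "dy": -20, "dz": 0, "claw": 0}, {"ax": 0, "ay": 0, "az": 0, "dx": 0, "dy": -20, "dz": 0, "claw": 0}, {"ax": 0, "ay": 0, "az": 0, "dx": 0, "dy": -20, "dz": 0, "claw": 0}, {"ax": 0, "ay": 0, "az": 0, "dx": 2, "dy": -20, "dz": 8, "claw": 0}, {"ax": 0, "ay": 0, "az": 0, "dx": 4, "dy": -14, "dz": 14, "claw": 0}, {"ax": 0, "ay": 0, "az": 0, "dx": 7, "dy": -5, "dz": 18, "claw": 0}, {"ax": 0, "ay": 0, "az": 0, "dx": 9, "dy": -1, "dz": 22, "claw": 0}, {"ax": 0, "ay": 0, "az": 0, "dx": 10, "dy": -1, "dz": 26, "claw": 0}, {"ax": 0, "ay": 0, "az": 0, "dx": 10, "dy": -1, "dz": 26, "claw": 0}, {"ax": 0, "ay": 0, "az": 0, "dx": 10, "dy": -1, "dz": 26, "claw": 0}, {"ax": 0, "ay": 0, "az": 0, "dx": 10, "dy": -1, "dz": 26, "claw": 0}, {"ax": 0, "ay": 0, "az": 0, "dx": 10, "dy": -1, "dz": 26, "claw": 0}, {"ax": 0, "ay": 0, "az": 0, "dx": 10, "dy": -1, "dz": 26, "claw": 0}, {"ax": 0, "ay": 0, "az": 0, "dx": 10, "dy": -1, "dz": 26, "claw": 0}, {"ax": 0, "ay": 0, "az": 0, "dx": 10, "dy": -1, "dz": 26, "claw": 0}, {"ax": 0, "ay": 0, "az": 0, "dx": 10, "dy": -1, "dz": 26, "claw": 0}, {"ax": 0, "ay": 0, "az": 0, "dx": 10, "dy": -1, "dz": 24, "claw": 0}, {"ax": 0, "ay": 0, "az": 0, "dx": 8, "dy": 0, "dz": 20, "claw": 0}]'

```text
clock: 16.85
tcp_pos: [588.5, -53.3, 330.9]
eef_rot: [[0.987, 0.029, 0.155], [-0.155, -0.016, 0.988], [0.031, -0.999, -0.011]]
wrist_force: [0.4, 0.4, -2.0]
grip_width: 18.6
```

Run:
```python
from h import *
rel(600,22.1,290,24)
print(np.round(r.get_obs()['qpos'],1))
```

```text
t 16.85 tcp [588.5 -53.3 330.9] head -8.90 q1 45.3 q7 -19.2 grip 18.6 F [ 0.4  0.4 -2. ] T [ 0.07  0.01 -0.  ]
d tool [-1.5 40.  76.7] rot [  1.12 -32.91   1.55]
[ 45.3  16.7 -54.1  90.3  14.9  78.5 -19.2]
```

move_arm --moves '[{"ax": 0.2, "ay": -5, "az": 0.2, "dx": 0, "dy": 2, "dz": 14, "claw": 0}, {"ax": 0.2, "ay": -5, "az": 0.2, "dx": 1, "dy": 3, "dz": 14, "claw": 0}, {"ax": 0.2, "ay": -5, "az": 0.2, "dx": 2, "dy": 4, "dz": 12, "claw": 0}, {"ax": 0.2, "ay": -5, "az": 0.2, "dx": 4, "dy": 4, "dz": 10, "claw": 0}, {"ax": 0.1, "ay": -5, "az": 0.2, "dx": 5, "dy": 4, "dz": 8, "claw": 0}, {"ax": 0.1, "ay": -4, "az": 0.2, "dx": 5, "dy": 3, "dz": 6, "claw": 0}, {"ax": 0.1, "ay": -2, "az": 0.1, "dx": 4, "dy": 2, "dz": 4, "claw": 0}, {"ax": 0, "ay": 0, "az": 0, "dx": 0, "dy": 0, "dz": 0, "claw": 0}]'

```text
clock: 17.52
tcp_pos: [612.0, 37.1, 318.6]
eef_rot: [[0.908, 0.018, -0.418], [0.417, 0.011, 0.909], [0.021, -1.0, 0.002]]
wrist_force: [0.1, -0.1, -1.8]
grip_width: 18.7
```

Run:
```python
from h import *
rel(620.9,22.1,290,24)
print(np.round(r.get_obs()['qpos'],1))
save('wrist','w11')
z=load('w11');W=cloud(z)
with np.errstate(invalid='ignore'):
    rr=np.hypot(W[...,0]-658.5,W[...,1]-34)
    m=(rr<60)&(W[...,2]>115)&(W[...,2]<134)
P=W[m]; print(len(P),cv2.minAreaRect(P[:,:2].astype(np.float32)),np.median(P,0))
inhand('w11')
```

```text
t 17.52 tcp [612.   37.1 318.6] head 24.68 q1 39.3 q7 2.4 grip 18.7 F [ 0.1 -0.1 -1.8] T [ 0.06  0.07 -0.03]
d tool [  1.3  28.5 -17.4] rot [-0.15  0.68  1.22]
[ 39.3  23.2 -60.5  87.6  20.2  79.8   2.4]
806 ((655.3809814453125, 36.772701263427734), (8.087553977966309, 94.88351440429688), 23.84051513671875) [653.05448771  40.80235954 126.38584661]
handle top tool y=-30.0 at mid, slope z 0.019, far end z 65.9, x range [-11.00496274  -0.36411195  10.51199111] n 8560
```

View pics/w11.png

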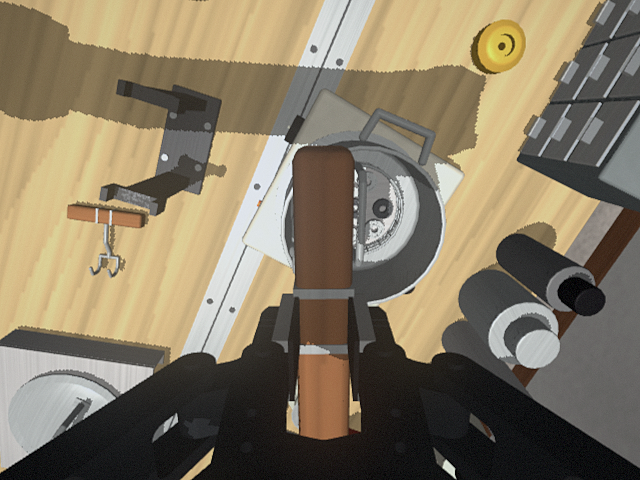

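move_arm --moves '[{"ax": 0, "ay": 0.3, "az": 0.5, "dx": 2, "dy": 14, "dz": -8, "claw": 0}, {"ax": 0, "ay": 0.3, "az": 0.5, "dx": 1, "dy": 16, "dz": -7, "claw": 0}, {"ax": 0, "ay": 0.1, "az": 0.2, "dx": 0, "dy": 16, "dz": -3, "claw": 0}, {"ax": 0, "ay": 0, "az": 0, "dx": 0, "dy": 6, "dz": 0, "claw": 0}, {"ax": 0, "ay": 0, "az": 0, "dx": 0, "dy": 0, "dz": 0, "claw": 0}]'

```text
clock: 17.98
tcp_pos: [624.3, 15.3, 261.7]
eef_rot: [[0.919, -0.002, -0.395], [0.395, -0.002, 0.919], [-0.003, -1.0, -0.001]]
wrist_force: [-0.9, 0.4, -2.0]
grip_width: 18.5
```

Run:
```python
from h import *
rel(622.5,22.1,187,23.9)
```

```text
t 17.98 tcp [624.3  15.3 261.7] head 23.25 q1 37.8 q7 0.7 grip 18.5 F [-0.9  0.4 -2. ] T [-0.03  0.01 -0.  ]
d tool [ 1.2 74.7  7.1] rot [ 0.08 -0.65 -0.15]
```

move_arm --moves '[{"ax": 0, "ay": -0.3, "az": 0, "dx": 0.5, "dy": 0, "dz": 3.5, "claw": 0}, {"ax": 0, "ay": -0.3, "az": 0, "dx": 0.5, "dy": 0, "dz": 3.5, "claw": 0}, {"ax": 0, "ay": 0, "az": 0, "dx": 0, "dy": 6, "dz": 0, "claw": 0}, {"ax": 0, "ay": 0, "az": 0, "dx": 0, "dy": 8, "dz": 0, "claw": 0}, {"ax": 0, "ay": 0, "az": 0, "dx": 0, "dy": 4, "dz": 0, "claw": 0}, {"ax": 0, "ay": 0, "az": 0, "dx": 0, "dy": 0, "dz": 0, "claw": 0}]'

```text
clock: 18.48
tcp_pos: [621.4, 22.2, 241.1]
eef_rot: [[0.915, -0.004, -0.404], [0.404, -0.002, 0.915], [-0.004, -1.0, -0.001]]
wrist_force: [-0.1, -0.6, -2.1]
grip_width: 18.3
```

Run:
```python
from h import *
rel(622.5,22.1,187,23.9)
```

```text
t 18.48 tcp [621.4  22.2 241.1] head 23.84 q1 37.2 q7 -0.0 grip 18.3 F [-0.1 -0.6 -2.1] T [-0.03 -0.04  0.  ]
d tool [ 1.2 54.  -0.5] rot [ 0.04 -0.06 -0.24]
```

move_arm --moves '[{"ax": 0, "ay": 0, "az": -0.1, "dx": 0.5, "dy": 6, "dz": 0, "claw": 0}, {"ax": 0, "ay": 0, "az": -0.1, "dx": 0, "dy": 6, "dz": 0, "claw": 0}, {"ax": 0, "ay": 0, "az": 0, "dx": 0, "dy": 6, "dz": 0, "claw": 0}, {"ax": 0, "ay": 0, "az": 0, "dx": 0, "dy": 6, "dz": 0, "claw": 0}, {"ax": 0, "ay": 0, "az": 0, "dx": 0, "dy": 3, "dz": 0, "claw": 0}, {"ax": 0, "ay": 0, "az": 0, "dx": 0, "dy": 0, "dz": 0, "claw": 0}]'

```text
clock: 18.98
tcp_pos: [621.9, 22.6, 211.5]
eef_rot: [[0.914, 0.001, -0.405], [0.405, -0.001, 0.914], [0.0, -1.0, -0.001]]
wrist_force: [0.5, 1.6, -2.2]
grip_width: 18.4
```

Run:
```python
from h import *
rel(622.5,22.1,187,23.9)
```

```text
t 18.98 tcp [621.9  22.6 211.5] head 23.87 q1 36.7 q7 -1.0 grip 18.4 F [ 0.5  1.6 -2.2] T [-0.02  0.    0.  ]
d tool [ 0.3 24.5 -0.7] rot [ 0.07 -0.03  0.01]
```

move_arm --moves '[{"ax": 0, "ay": 0, "az": 0, "dx": 0, "dy": 6, "dz": 0, "claw": 0}, {"ax": 0, "ay": 0, "az": 0, "dx": 0, "dy": 6, "dz": 0, "claw": 0}, {"ax": 0, "ay": 0, "az": 0, "dx": 0, "dy": 6, "dz": 0, "claw": 0}, {"ax": 0, "ay": 0, "az": 0, "dx": 0, "dy": 3, "dz": 0, "claw": 0}, {"ax": 0, "ay": 0, "az": 0, "dx": 0, "dy": 0, "dz": 0, "claw": 0}]'

```text
clock: 19.4
tcp_pos: [622.1, 22.4, 188.1]
eef_rot: [[0.915, 0.001, -0.404], [0.404, -0.001, 0.915], [0.0, -1.0, -0.001]]
wrist_force: [-0.7, -0.8, -1.6]
grip_width: 18.9
```

Run:
```python
from h import *
rel(655.4,36.8,187,23.9)
save('top','t12');save('wrist','w12')
z=load('t12'); cv2.imwrite('pics/t12c.png',cv2.resize(z['p'][120:220,240:350,::-1],None,fx=6,fy=6,interpolation=cv2.INTER_CUBIC)[:600])
```

```text
t 19.40 tcp [622.1  22.4 188.1] head 23.84 q1 36.2 q7 -1.8 grip 18.9 F [-0.7 -0.8 -1.6] T [0.01 0.01 0.02]
d tool [36.3  1.1 -0.2] rot [ 0.07 -0.06  0.02]
```

View pics/w12.png

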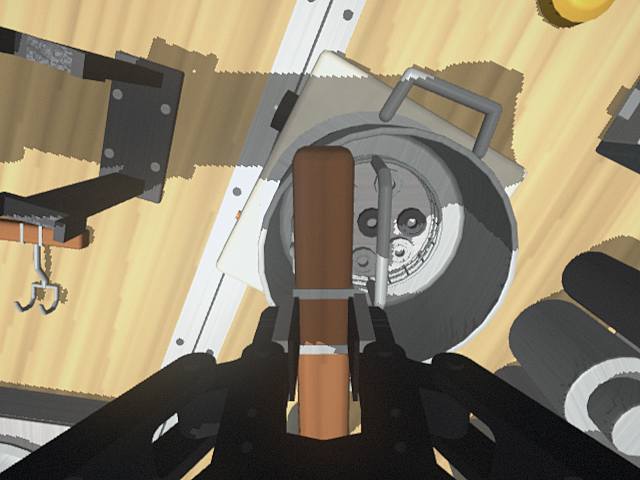

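move_arm --moves '[{"ax": 0, "ay": 0, "az": 0, "dx": 6, "dy": 0, "dz": 0, "claw": 0}, {"ax": 0, "ay": 0, "az": 0, "dx": 9, "dy": 0, "dz": 0, "claw": 0}, {"ax": 0, "ay": 0, "az": 0, "dx": 9, "dy": 0, "dz": 0, "claw": 0}, {"ax": 0, "ay": 0, "az": 0, "dx": 8, "dy": 0, "dz": 0, "claw": 0}, {"ax": 0, "ay": 0, "az": 0, "dx": 4, "dy": 0, "dz": 0, "claw": 0}, {"ax": 0, "ay": 0, "az": 0, "dx": 0, "dy": 0, "dz": 0, "claw": 0}]'

```text
clock: 20.0
tcp_pos: [661.0, 39.2, 190.6]
eef_rot: [[0.915, 0.006, -0.404], [0.404, 0.0, 0.915], [0.006, -1.0, -0.002]]
wrist_force: [0.2, -0.2, -1.8]
grip_width: 18.7
```

Run:
```python
from h import *
rel(655.4,36.8,220,23.9)
```

```text
t 20.00 tcp [661.   39.2 190.6] head 23.80 q1 31.5 q7 -3.3 grip 18.7 F [ 0.2 -0.2 -1.8] T [0.01 0.   0.02]
d tool [ -5.9 -29.5   0. ] rot [ 0.12 -0.1   0.32]
```

move_arm --moves '[{"ax": 0, "ay": 0, "az": 0.2, "dx": -5, "dy": -3, "dz": 0, "claw": 0}, {"ax": 0, "ay": 0, "az": 0.1, "dx": 0, "dy": -5, "dz": 0, "claw": 0}, {"ax": 0, "ay": 0, "az": 0, "dx": 0, "dy": -5, "dz": 0, "claw": 0}, {"ax": 0, "ay": 0, "az": 0, "dx": 0, "dy": -4, "dz": 0, "claw": 0}, {"ax": 0, "ay": 0, "az": 0, "dx": 0, "dy": -4, "dz": 0, "claw": 0}, {"ax": 0, "ay": 0, "az": 0, "dx": 0, "dy": -4, "dz": 0, "claw": 0}, {"ax": 0, "ay": 0, "az": 0, "dx": 0, "dy": 0, "dz": 0, "claw": 0}]'

```text
clock: 20.58
tcp_pos: [654.6, 36.9, 217.2]
eef_rot: [[0.915, -0.002, -0.404], [0.404, -0.003, 0.915], [-0.003, -1.0, -0.002]]
wrist_force: [-0.1, 0.0, -2.3]
grip_width: 18.9
```

Run:
```python
from h import *
rel(655.4,36.8,320,23.9)
```

```text
t 20.58 tcp [654.6  36.9 217.2] head 23.84 q1 32.3 q7 -2.4 grip 18.9 F [-0.1  0.  -2.3] T [ 0.03 -0.06 -0.02]
d tool [   0.4 -102.8   -0.6] rot [ 0.1  -0.06 -0.2 ]
```

Run:
```python
from h import *
save('wrist','w13'); inhand('w13')
for i in range(3):
    save('side','s13'); print(r.get_obs()['wrist_force'])
z=load('w13');W=cloud(z)
with np.errstate(invalid='ignore'):
    rr=np.hypot(W[...,0]-658.5,W[...,1]-34)
    m=(rr<60)&(W[...,2]>60)&(W[...,2]<145)
P=W[m]; print(np.histogram(P[:,2],bins=np.arange(60,150,5)))
z=load('s13'); cv2.imwrite('pics/s13c.png',cv2.resize(z['p'][150:290,190:330,::-1],None,fx=4,fy=4,interpolation=cv2.INTER_CUBIC))
```

```text
handle top tool y=-30.0 at mid, slope z 0.020, far end z 65.9, x range [-11.00830503  -0.34591786  10.51610695] n 8552
[-0.25728101 -0.9665042  -4.44404431]
[-0.28735759 -0.38436617 -4.5842284 ]
[ 0.54540785  0.48928779 -3.85074797]
(array([2359,  213,  942,  552,  142,  858,    0,    0,    0,    0,    0,
          0,    0,    0,    0,    0,    1]), array([ 60,  65,  70,  75,  80,  85,  90,  95, 100, 105, 110, 115, 120,
       125, 130, 135, 140, 145]))
```

View pics/w13.png

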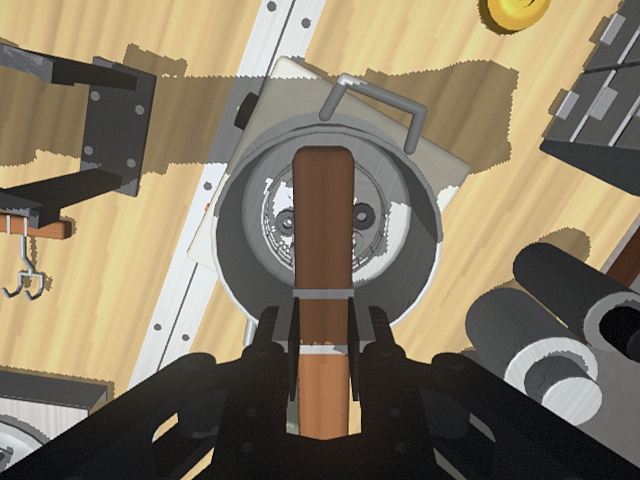

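View pics/s13c.png

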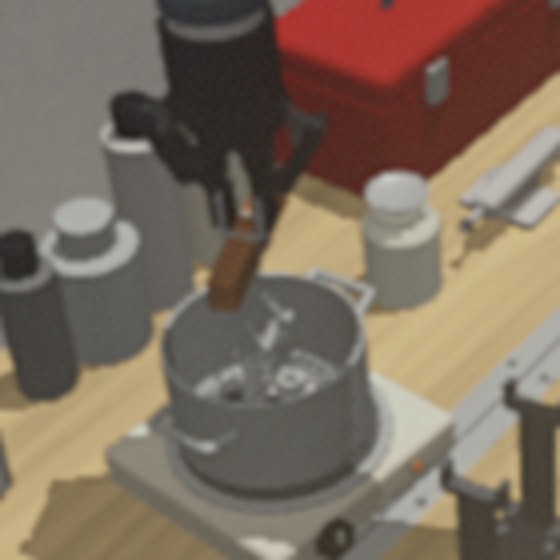

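move_arm --moves '[{"ax": 0, "ay": 0, "az": 0, "dx": 0, "dy": -6, "dz": 0, "claw": 0}, {"ax": 0, "ay": 0, "az": 0, "dx": 0, "dy": -8, "dz": 0, "claw": 0}, {"ax": 0, "ay": 0, "az": 0, "dx": 0, "dy": -8, "dz": 0, "claw": 0}, {"ax": 0, "ay": 0, "az": 0, "dx": 0, "dy": -8, "dz": 0, "claw": 0}, {"ax": 0, "ay": 0, "az": 0, "dx": 0, "dy": -8, "dz": 0, "claw": 0}, {"ax": 0, "ay": 0, "az": 0, "dx": 0, "dy": -6, "dz": 0, "claw": 0}, {"ax": 0, "ay": 0, "az": 0, "dx": 0, "dy": -2, "dz": 0, "claw": 0}]'

```text
clock: 21.37
tcp_pos: [653.5, 36.8, 265.3]
eef_rot: [[0.914, -0.007, -0.405], [0.405, -0.003, 0.915], [-0.007, -1.0, 0.0]]
wrist_force: [0.6, -0.5, -3.8]
grip_width: 18.8
```

Run:
```python
from h import *
rel(657,35.5,325,23.9)
```

```text
t 21.37 tcp [653.5  36.8 265.3] head 23.86 q1 32.8 q7 -1.0 grip 18.8 F [ 0.6 -0.5 -3.8] T [-0.01 -0.07  0.02]
d tool [  2.2 -59.7  -2.6] rot [-0.   -0.04 -0.42]
```

move_arm --moves '[{"ax": 0, "ay": 0, "az": -0.2, "dx": 1, "dy": -8, "dz": -1, "claw": 0}, {"ax": 0, "ay": 0, "az": -0.1, "dx": 1, "dy": -9, "dz": 0, "claw": 0}, {"ax": 0, "ay": 0, "az": 0, "dx": 0, "dy": -9, "dz": 0, "claw": 0}, {"ax": 0, "ay": 0, "az": 0, "dx": 0, "dy": -9, "dz": 0, "claw": 0}, {"ax": 0, "ay": 0, "az": 0, "dx": 0, "dy": -9, "dz": 0, "claw": 0}, {"ax": 0, "ay": 0, "az": 0, "dx": 0, "dy": -9, "dz": 0, "claw": 0}, {"ax": 0, "ay": 0, "az": 0, "dx": 0, "dy": -5, "dz": 0, "claw": 0}, {"ax": 0, "ay": 0, "az": 0, "dx": 0, "dy": 0, "dz": 0, "claw": 0}, {"ax": 0, "ay": 0, "az": 0, "dx": 0, "dy": 0, "dz": 0, "claw": 0}, {"ax": 0, "ay": 0, "az": 0, "dx": 0, "dy": 0, "dz": 0, "claw": 0}]'

```text
clock: 22.2
tcp_pos: [656.8, 37.8, 332.4]
eef_rot: [[0.914, 0.002, -0.405], [0.405, -0.0, 0.914], [0.002, -1.0, -0.001]]
wrist_force: [0.3, 1.0, -4.4]
grip_width: 19.0
```

Run:
```python
from h import *
rel(478,377,330,23.9)
print(np.round(r.get_obs()['qpos'],1))
save('side','s14')
z=load('s14'); cv2.imwrite('pics/s14c.png',cv2.resize(z['p'][150:290,190:330,::-1],None,fx=4,fy=4,interpolation=cv2.INTER_CUBIC))
```

```text
t 22.20 tcp [656.8  37.8 332.4] head 23.91 q1 32.8 q7 0.6 grip 19.0 F [ 0.3  1.  -4.4] T [-0.02 -0.    0.03]
d tool [-26.    1.9 382.6] rot [0.06 0.01 0.13]
[ 32.8  28.5 -57.4  79.1  23.9  84.9   0.6]
```

View pics/s14c.png

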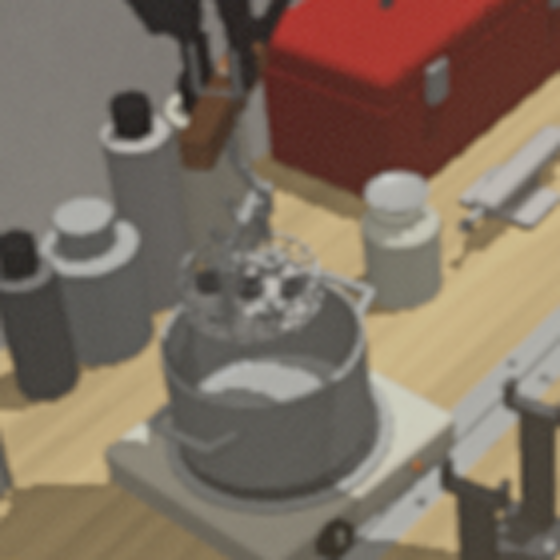

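move_arm --moves '[{"ax": 0, "ay": 0, "az": 0, "dx": 0, "dy": 0, "dz": 5, "claw": 0}, {"ax": 0, "ay": 0, "az": 0, "dx": -1, "dy": 0, "dz": 9, "claw": 0}, {"ax": 0, "ay": 0, "az": 0, "dx": -1, "dy": 0, "dz": 13, "claw": 0}, {"ax": 0, "ay": 0, "az": 0, "dx": -1, "dy": 0, "dz": 17, "claw": 0}, {"ax": 0, "ay": 0, "az": 0, "dx": -1, "dy": 0, "dz": 19, "claw": 0}, {"ax": 0, "ay": 0, "az": 0, "dx": -1, "dy": 0, "dz": 19, "claw": 0}, {"ax": 0, "ay": 0, "az": 0, "dx": -1, "dy": 0, "dz": 19, "claw": 0}, {"ax": 0, "ay": 0, "az": 0, "dx": -1, "dy": 0, "dz": 19, "claw": 0}, {"ax": 0, "ay": 0, "az": 0, "dx": -1, "dy": 0, "dz": 19, "claw": 0}, {"ax": 0, "ay": 0, "az": 0, "dx": -1, "dy": 0, "dz": 19, "claw": 0}, {"ax": 0, "ay": 0, "az": 0, "dx": -1, "dy": 0, "dz": 19, "claw": 0}, {"ax": 0, "ay": 0, "az": 0, "dx": -1, "dy": 0, "dz": 19, "claw": 0}, {"ax": 0, "ay": 0, "az": 0, "dx": -1, "dy": 0, "dz": 19, "claw": 0}, {"ax": 0, "ay": 0, "az": 0, "dx": -1, "dy": 0, "dz": 19, "claw": 0}]'

```text
clock: 23.42
tcp_pos: [527.9, 269.8, 327.5]
eef_rot: [[0.909, -0.008, -0.416], [0.416, -0.002, 0.909], [-0.008, -1.0, 0.002]]
wrist_force: [0.4, 0.6, -3.9]
grip_width: 18.7
```

Run:
```python
from h import *
rel(478,377,330,23.9)
print(np.round(r.get_obs()['qpos'],1))
```

```text
t 23.42 tcp [527.9 269.8 327.5] head 24.61 q1 17.9 q7 -21.5 grip 18.7 F [ 0.4  0.6 -3.9] T [ 0.05 -0.07  0.07]
d tool [ -0.8  -2.3 118.2] rot [-0.1   0.71 -0.45]
[ 17.9  22.2 -62.9  88.3  19.6  82.1 -21.5]
```

move_arm --moves '[{"ax": 0, "ay": 0.2, "az": -0.1, "dx": 0, "dy": 0, "dz": 18, "claw": 0}, {"ax": 0, "ay": 0.2, "az": -0.1, "dx": 0, "dy": 0, "dz": 18, "claw": 0}, {"ax": 0, "ay": 0.2, "az": -0.1, "dx": 0, "dy": 0, "dz": 17, "claw": 0}, {"ax": 0, "ay": 0, "az": -0.1, "dx": 0, "dy": 0, "dz": 15, "claw": 0}, {"ax": 0, "ay": 0, "az": 0, "dx": 0, "dy": 0, "dz": 12, "claw": 0}, {"ax": 0, "ay": 0, "az": 0, "dx": 0, "dy": 0, "dz": 8, "claw": 0}, {"ax": 0, "ay": 0, "az": 0, "dx": 0, "dy": 0, "dz": 5, "claw": 0}, {"ax": 0, "ay": 0, "az": 0, "dx": 0, "dy": 0, "dz": 0, "claw": 0}, {"ax": 0, "ay": 0, "az": 0, "dx": 0, "dy": 0, "dz": 0, "claw": 0}]'

```text
clock: 24.17
tcp_pos: [461.5, 378.1, 328.9]
eef_rot: [[0.899, -0.005, -0.439], [0.439, 0.004, 0.899], [-0.003, -1.0, 0.005]]
wrist_force: [0.5, -0.9, -4.4]
grip_width: 18.7
```

Run:
```python
from h import *
rel(478,377,330,23.9)
print(np.round(r.get_obs()['qpos'],1))
save('wrist','w15')
```

```text
t 24.17 tcp [461.5 378.1 328.9] head 26.04 q1 6.4 q7 -32.8 grip 18.7 F [ 0.5 -0.9 -4.4] T [-0.1  -0.03  0.03]
d tool [14.4 -1.2 -8.2] rot [-0.31  2.14 -0.16]
[  6.4  23.  -64.2  87.9  20.4  82.1 -32.8]
```

View pics/w15.png

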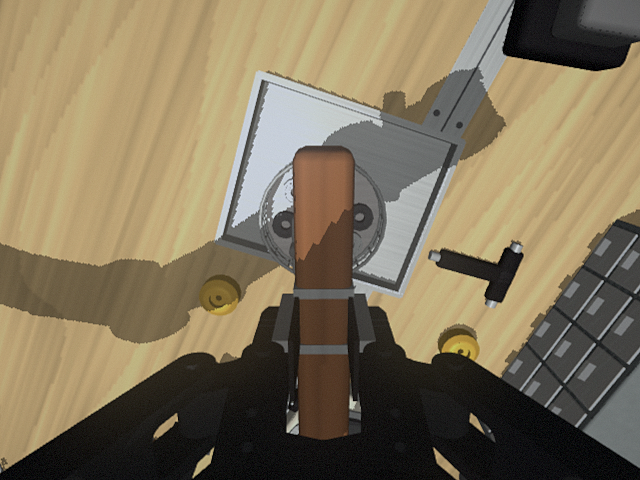

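move_arm --moves '[{"ax": -0.1, "ay": 0.4, "az": 0, "dx": 4, "dy": 6, "dz": -2, "claw": 0}, {"ax": -0.1, "ay": 0.4, "az": 0, "dx": 5, "dy": 10, "dz": -2, "claw": 0}, {"ax": 0, "ay": 0.4, "az": 0, "dx": 4, "dy": 13, "dz": -2, "claw": 0}, {"ax": 0, "ay": 0.3, "az": 0, "dx": 0, "dy": 13, "dz": 0, "claw": 0}, {"ax": 0, "ay": 0.3, "az": 0, "dx": 0, "dy": 13, "dz": 0, "claw": 0}, {"ax": 0, "ay": 0, "az": 0, "dx": 0, "dy": 13, "dz": 0, "claw": 0}, {"ax": 0, "ay": 0, "az": 0, "dx": 0, "dy": 13, "dz": 0, "claw": 0}, {"ax": 0, "ay": 0, "az": 0, "dx": 0, "dy": 13, "dz": 0, "claw": 0}, {"ax": 0, "ay": 0, "az": 0, "dx": 0, "dy": 11, "dz": 0, "claw": 0}, {"ax": 0, "ay": 0, "az": 0, "dx": 0, "dy": 8, "dz": 0, "claw": 0}, {"ax": 0, "ay": 0, "az": 0, "dx": 0, "dy": 4, "dz": 0, "claw": 0}, {"ax": 0, "ay": 0, "az": 0, "dx": 0, "dy": 0, "dz": 0, "claw": 0}]'

```text
clock: 25.22
tcp_pos: [480.6, 369.5, 193.4]
eef_rot: [[0.918, -0.009, -0.396], [0.396, -0.007, 0.918], [-0.011, -1.0, -0.003]]
wrist_force: [-0.2, -0.7, -4.4]
grip_width: 19.0
```

Run:
```python
from h import *
rel(478,377,157.5,23.9)
```

```text
t 25.22 tcp [480.6 369.5 193.4] head 23.33 q1 3.4 q7 -38.4 grip 19.0 F [-0.2 -0.7 -4.4] T [-0.   -0.04  0.02]
d tool [ 1.  35.9  8. ] rot [ 0.16 -0.57 -0.64]
```

move_arm --moves '[{"ax": 0.1, "ay": -0.2, "az": -0.3, "dx": 0, "dy": 5, "dz": 2, "claw": 0}, {"ax": 0, "ay": -0.2, "az": -0.3, "dx": 0, "dy": 5, "dz": 2, "claw": 0}, {"ax": 0, "ay": 0, "az": 0, "dx": 0, "dy": 5, "dz": 0, "claw": 0}, {"ax": 0, "ay": 0, "az": 0, "dx": 0, "dy": 4, "dz": 0, "claw": 0}, {"ax": 0, "ay": 0, "az": 0, "dx": 0, "dy": 3, "dz": 0, "claw": 0}, {"ax": 0, "ay": 0, "az": 0, "dx": 0, "dy": 2, "dz": 0, "claw": 0}, {"ax": 0, "ay": 0, "az": 0, "dx": 0, "dy": 2, "dz": 0, "claw": 0}, {"ax": 0, "ay": 0, "az": 0, "dx": 0, "dy": 2, "dz": 0, "claw": 0}, {"ax": 0, "ay": 0, "az": 0, "dx": 0, "dy": 2, "dz": 0, "claw": 0}, {"ax": 0, "ay": 0, "az": 0, "dx": 0, "dy": 2, "dz": 0, "claw": 0}, {"ax": 0, "ay": 0, "az": 0, "dx": 0, "dy": 2, "dz": 0, "claw": 0}, {"ax": 0, "ay": 0, "az": 0, "dx": 0, "dy": 2, "dz": 0, "claw": 0}, {"ax": 0, "ay": 0, "az": 0, "dx": 0, "dy": 2, "dz": 0, "claw": 0}, {"ax": 0, "ay": 0, "az": 0, "dx": 0, "dy": 2, "dz": 0, "claw": 0}, {"ax": 0, "ay": 0, "az": 0, "dx": 0, "dy": 0, "dz": 0, "claw": 0}]'

```text
clock: 26.47
tcp_pos: [481.6, 377.6, 154.8]
eef_rot: [[0.915, 0.008, -0.403], [0.403, 0.006, 0.915], [0.01, -1.0, 0.002]]
wrist_force: [0.2, -0.0, -1.3]
grip_width: 18.7
```

Run:
```python
from h import *
rel(478,377,135,23.9)
save('wrist','w16')
W=cloud(load('w16'))
```

```text
t 26.47 tcp [481.6 377.6 154.8] head 23.76 q1 1.8 q7 -40.3 grip 18.7 F [ 0.2 -0.  -1.3] T [-0.03  0.02  0.01]
d tool [-3.7 19.7  0.9] rot [-0.13 -0.14  0.59]
```

View pics/w16.png

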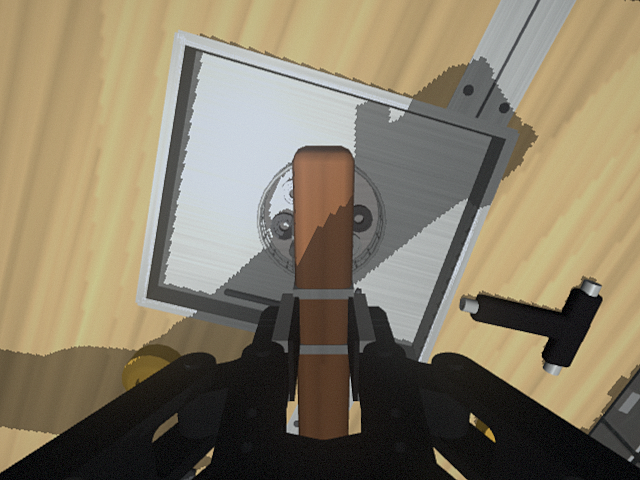

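move_arm --moves '[{"ax": 0, "ay": 0, "az": 0.3, "dx": -1, "dy": 4, "dz": 0, "claw": 0}, {"ax": 0, "ay": 0, "az": 0.3, "dx": -1, "dy": 6, "dz": 0, "claw": 0}, {"ax": 0, "ay": 0, "az": 0, "dx": -0.5, "dy": 6, "dz": 0, "claw": 0}, {"ax": 0, "ay": 0, "az": 0, "dx": 0, "dy": 4, "dz": 0, "claw": 0}, {"ax": 0, "ay": 0, "az": 0, "dx": 0, "dy": 0, "dz": 0, "claw": 0}, {"ax": 0, "ay": 0, "az": 0, "dx": 0, "dy": 0, "dz": 0, "claw": 0}]'

```text
clock: 27.02
tcp_pos: [479.9, 377.6, 133.9]
eef_rot: [[0.915, -0.0, -0.403], [0.403, 0.003, 0.915], [0.001, -1.0, 0.003]]
wrist_force: [0.8, 0.2, -1.6]
grip_width: 18.6
```

Run:
```python
from h import *
rel(438,358,135,23.9)
```

```text
t 27.02 tcp [479.9 377.6 133.9] head 23.76 q1 1.0 q7 -41.1 grip 18.6 F [ 0.8  0.2 -1.6] T [0.03 0.04 0.04]
d tool [-46.2  -1.2  -1. ] rot [-0.18 -0.14  0.06]
```

move_arm --moves '[{"ax": 0, "ay": 0, "az": 0, "dx": -5, "dy": 0, "dz": 0, "claw": 0}, {"ax": 0, "ay": 0, "az": 0, "dx": -9, "dy": 0, "dz": 0, "claw": 0}, {"ax": 0, "ay": 0, "az": 0, "dx": -11, "dy": 0, "dz": 0, "claw": 0}, {"ax": 0, "ay": 0, "az": 0, "dx": -11, "dy": 0, "dz": 0, "claw": 0}, {"ax": 0, "ay": 0, "az": 0, "dx": -8, "dy": 0, "dz": 0, "claw": 0}, {"ax": 0, "ay": 0, "az": 0, "dx": -3, "dy": 0, "dz": 0, "claw": 0}, {"ax": 0, "ay": 0, "az": 0, "dx": 0, "dy": 0, "dz": 0, "claw": 0}]'

```text
clock: 27.6
tcp_pos: [431.7, 356.9, 134.0]
eef_rot: [[0.915, -0.001, -0.404], [0.404, 0.002, 0.915], [0.0, -1.0, 0.002]]
wrist_force: [0.5, 0.1, -2.4]
grip_width: 18.6
```

Run:
```python
from h import *
rel(453.4,17.3,260,7)
save('wrist','w17');save('top','t17')
W=cloud(load('w17'))
with np.errstate(invalid='ignore'): m=np.all((W>[380,290,62])&(W<[580,460,85]),-1)
P=W[m];print(len(P),cv2.minAreaRect(P[:,:2].astype(np.float32)),np.median(P,0))
```

```text
t 27.60 tcp [431.7 356.9 134. ] head 23.81 q1 4.4 q7 -41.9 grip 18.6 F [ 0.5  0.1 -2.4] T [ 0.04  0.02 -0.06]
d tool [-117.2 -126.8 -319.2] rot [-0.13 16.81  0.  ]
2052 ((450.1597900390625, 362.0410461425781), (77.69608306884766, 95.72554016113281), 24.280235290527344) [477.18156886 379.58929646  74.16131745]
```

View pics/w17.png

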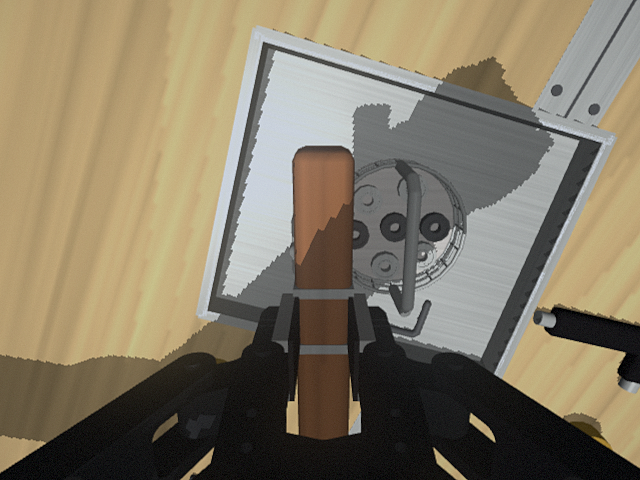

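Run:
```python
from h import *
for fn in ('t9','t17','s14','s6'):
    W=cloud(load(fn))
    for lo,hi in ((121,129),(132,144)):
        with np.errstate(invalid='ignore'): m=np.all((W>[410,-50,lo])&(W<[500,85,hi]),-1)
        P=W[m]; 
        if len(P)>4: 
            a=P[P[:,1]<17.5];b=P[P[:,1]>=17.5]
            print(fn,lo,len(P),cv2.minAreaRect(P[:,:2].astype(np.float32)),np.round(np.median(a,0),1),np.round(np.median(b,0),1))
```

```text
t9 121 158 ((449.3586730957031, 16.995891571044922), (44.686729431152344, 103.62528991699219), 6.940211296081543) [457.8 -28.3 124.4] [446.7  63.  124.8]
t9 132 70 ((451.2977294921875, 17.182098388671875), (50.4559326171875, 103.87379455566406), 7.076595783233643) [475.6 -28.1 137.9] [465.4  62.1 137.8]
t17 121 170 ((450.945068359375, 17.068546295166016), (48.260520935058594, 103.44380187988281), 7.038296699523926) [459.1 -28.5 124.4] [446.6  63.1 124.6]
t17 132 68 ((451.47564697265625, 17.038623809814453), (50.20225524902344, 103.4728012084961), 7.086223125457764) [438.2 -28.1 138.1] [465.   62.2 138.1]
s14 121 112 ((447.8255615234375, 17.387115478515625), (51.18883514404297, 107.54625701904297), 5.375868320465088) [456.5 -26.6 123. ] [445.   64.8 123.2]
s14 132 46 ((449.03814697265625, 17.077831268310547), (50.19829559326172, 105.46884155273438), 6.787886142730713) [474.3 -27.6 135.8] [443.9  64.4 136.4]
s6 121 110 ((449.2388916015625, 17.587928771972656), (50.987545013427734, 107.83198547363281), 5.406957626342773) [454.9 -27.  123. ] [447.9  64.2 123.3]
s6 132 43 ((450.30950927734375, 17.569129943847656), (51.994712829589844, 105.48790740966797), 6.461216926574707) [474.4 -28.  135.9] [443.3  64.2 136.2]
```

move_arm --moves '[{"ax": 0, "ay": 0, "az": 0, "dx": -2, "dy": -6, "dz": 0, "claw": 0}, {"ax": 0, "ay": 0, "az": 0, "dx": -1, "dy": -12, "dz": 0, "claw": 0}, {"ax": 0, "ay": 0, "az": 0, "dx": 0, "dy": -18, "dz": 0, "claw": 0}, {"ax": 0, "ay": 0, "az": 0, "dx": 0, "dy": -20, "dz": 0, "claw": 0}, {"ax": 0, "ay": 0, "az": 0, "dx": 0, "dy": -20, "dz": 0, "claw": 0}, {"ax": 0, "ay": 0, "az": 0, "dx": 0, "dy": -20, "dz": 0, "claw": 0}, {"ax": 0, "ay": 0, "az": 0, "dx": 0, "dy": -18, "dz": 0, "claw": 0}, {"ax": 0, "ay": 0, "az": 0, "dx": 0, "dy": -14, "dz": 0, "claw": 0}, {"ax": 0, "ay": 0, "az": 0, "dx": 0, "dy": -6, "dz": 0, "claw": 0}, {"ax": 0, "ay": 0, "az": 0, "dx": 0, "dy": 0, "dz": 0, "claw": 0}]'

```text
clock: 28.53
tcp_pos: [432.5, 358.6, 283.1]
eef_rot: [[0.915, 0.004, -0.403], [0.403, 0.01, 0.915], [0.008, -1.0, 0.008]]
wrist_force: [0.5, 0.3, -1.3]
grip_width: 18.6
```

Run:
```python
from h import *
rel(453.4,17.3,260,7)
```

```text
t 28.53 tcp [432.5 358.6 283.1] head 23.74 q1 10.9 q7 -34.8 grip 18.6 F [ 0.5  0.3 -1.3] T [ 0.01 -0.03 -0.02]
d tool [-118.5   19.7 -321. ] rot [-0.51 16.74  0.38]
```

move_arm --moves '[{"ax": 0, "ay": 1.5, "az": 0, "dx": -3, "dy": 0, "dz": -7, "claw": 0}, {"ax": 0, "ay": 2.5, "az": 0, "dx": -6, "dy": 0, "dz": -14, "claw": 0}, {"ax": 0, "ay": 2.5, "az": 0, "dx": -7, "dy": 0, "dz": -20, "claw": 0}, {"ax": 0, "ay": 2.5, "az": 0, "dx": -6, "dy": 0, "dz": -24, "claw": 0}, {"ax": 0, "ay": 2.5, "az": 0, "dx": -4, "dy": 0, "dz": -24, "claw": 0}, {"ax": 0, "ay": 2, "az": 0, "dx": -3, "dy": 0, "dz": -24, "claw": 0}, {"ax": 0, "ay": 1, "az": 0, "dx": -2, "dy": 0, "dz": -24, "claw": 0}, {"ax": 0, "ay": 0.5, "az": 0, "dx": -2, "dy": 0, "dz": -24, "claw": 0}, {"ax": 0, "ay": 0, "az": 0, "dx": -2, "dy": 0, "dz": -24, "claw": 0}]'

```text
clock: 29.28
tcp_pos: [434.6, 164.0, 273.3]
eef_rot: [[0.99, -0.011, -0.143], [0.143, 0.012, 0.99], [-0.009, -1.0, 0.014]]
wrist_force: [0.0, -0.3, -1.2]
grip_width: 18.7
```

Run:
```python
from h import *
rel(452,17.2,260,7)
```

```text
t 29.28 tcp [434.6 164.  273.3] head 8.24 q1 38.6 q7 -16.7 grip 18.7 F [ 0.  -0.3 -1.2] T [-0.03 -0.06  0.01]
d tool [  -3.7   11.3 -148. ] rot [-0.79  1.24 -0.51]
```

move_arm --moves '[{"ax": -0.2, "ay": 0.2, "az": -0.1, "dx": 0, "dy": 0, "dz": -22, "claw": 0}, {"ax": -0.2, "ay": 0.2, "az": -0.1, "dx": 0, "dy": 0, "dz": -22, "claw": 0}, {"ax": -0.2, "ay": 0.2, "az": -0.1, "dx": 0, "dy": 0, "dz": -22, "claw": 0}, {"ax": 0, "ay": 0.2, "az": 0, "dx": 0, "dy": 0, "dz": -20, "claw": 0}, {"ax": 0, "ay": 0, "az": 0, "dx": 0, "dy": 0, "dz": -18, "claw": 0}, {"ax": 0, "ay": 0, "az": 0, "dx": 0, "dy": 0, "dz": -14, "claw": 0}, {"ax": 0, "ay": 0, "az": 0, "dx": 0, "dy": 0, "dz": -8, "claw": 0}, {"ax": 0, "ay": 0, "az": 0, "dx": 0, "dy": 0, "dz": 0, "claw": 0}]'

```text
clock: 29.95
tcp_pos: [441.6, 19.2, 263.4]
eef_rot: [[0.994, -0.021, -0.104], [0.104, -0.005, 0.995], [-0.021, -1.0, -0.003]]
wrist_force: [-0.1, -0.7, -1.9]
grip_width: 18.9
```

Run:
```python
from h import *
rel(452,17.2,260,7)
```

```text
t 29.95 tcp [441.6  19.2 263.4] head 5.94 q1 48.0 q7 0.3 grip 18.9 F [-0.1 -0.7 -1.9] T [-0.07 -0.01 -0.05]
d tool [10.2  3.2 -3.1] rot [ 0.16 -1.06 -1.21]
```

move_arm --moves '[{"ax": 0.1, "ay": -0.5, "az": -0.6, "dx": 5, "dy": 2, "dz": -1, "claw": 0}, {"ax": 0, "ay": -0.5, "az": -0.6, "dx": 5, "dy": 2, "dz": -1, "claw": 0}, {"ax": 0, "ay": 0, "az": 0, "dx": 0, "dy": 0, "dz": 0, "claw": 0}, {"ax": 0, "ay": 0, "az": 0, "dx": 0, "dy": 0, "dz": 0, "claw": 0}]'

```text
clock: 30.28
tcp_pos: [451.2, 20.9, 257.4]
eef_rot: [[0.992, -0.001, -0.125], [0.125, 0.001, 0.992], [-0.0, -1.0, 0.001]]
wrist_force: [1.0, 0.1, -1.7]
grip_width: 18.6
```

Run:
```python
from h import *
rel(452,17.2,260,7)
save('wrist','w20'); inhand('w20')
W=cloud(load('w20'))
with np.errstate(invalid='ignore'): m=np.all((W>[410,-50,132])&(W<[500,85,144]),-1)
P=W[m]; print(len(P),cv2.minAreaRect(P[:,:2].astype(np.float32)))
```

```text
t 30.28 tcp [451.2  20.9 257.4] head 7.16 q1 47.8 q7 1.0 grip 18.6 F [ 1.   0.1 -1.7] T [-0.03 -0.02  0.04]
d tool [ 0.4 -2.6 -3.8] rot [-0.07  0.16 -0.03]
handle top tool y=-30.1 at mid, slope z 0.019, far end z 65.8, x range [-11.09707419  -0.49331679  10.41342007] n 8553
200 ((451.3917236328125, 17.38153839111328), (49.949398040771484, 103.66900634765625), 6.908252239227295)
```

View pics/w20.png

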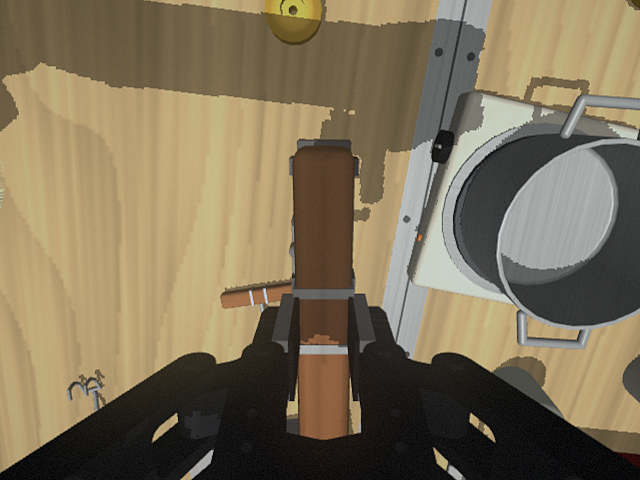

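move_arm --moves '[{"ax": 0, "ay": 0, "az": 0, "dx": 0, "dy": 6, "dz": -2, "claw": 0}, {"ax": 0, "ay": 0, "az": 0, "dx": 0, "dy": 10, "dz": -2, "claw": 0}, {"ax": 0, "ay": 0, "az": 0, "dx": 0, "dy": 13, "dz": 0, "claw": 0}, {"ax": 0, "ay": 0, "az": 0, "dx": 0, "dy": 13, "dz": 0, "claw": 0}, {"ax": 0, "ay": 0, "az": 0, "dx": 0, "dy": 13, "dz": 0, "claw": 0}, {"ax": 0, "ay": 0, "az": 0, "dx": 0, "dy": 13, "dz": 0, "claw": 0}, {"ax": 0, "ay": 0, "az": 0, "dx": 0, "dy": 10, "dz": 0, "claw": 0}, {"ax": 0, "ay": 0, "az": 0, "dx": 0, "dy": 8, "dz": 0, "claw": 0}, {"ax": 0, "ay": 0, "az": 0, "dx": 0, "dy": 0, "dz": 0, "claw": 0}]'

```text
clock: 31.08
tcp_pos: [451.5, 19.6, 163.8]
eef_rot: [[0.991, -0.0, -0.131], [0.131, 0.002, 0.991], [0.0, -1.0, 0.002]]
wrist_force: [0.7, -0.5, -1.6]
grip_width: 18.2
```

Run:
```python
from h import *
rel(452,17.2,121,7)
```

```text
t 31.08 tcp [451.5  19.6 163.8] head 7.52 q1 44.7 q7 -6.2 grip 18.2 F [ 0.7 -0.5 -1.6] T [ 0.02  0.   -0.02]
d tool [ 0.2 42.8 -2.5] rot [-0.1   0.52  0.01]
```

move_arm --moves '[{"ax": 0, "ay": 0.2, "az": 0, "dx": 0, "dy": 6, "dz": -1, "claw": 0}, {"ax": 0, "ay": 0.2, "az": 0, "dx": -0.3, "dy": 6, "dz": -1, "claw": 0}, {"ax": 0, "ay": 0, "az": 0, "dx": -0.3, "dy": 6, "dz": 0, "claw": 0}, {"ax": 0, "ay": 0, "az": 0, "dx": -0.3, "dy": 6, "dz": 0, "claw": 0}, {"ax": 0, "ay": 0, "az": 0, "dx": -0.3, "dy": 5, "dz": 0, "claw": 0}, {"ax": 0, "ay": 0, "az": 0, "dx": 0, "dy": 3, "dz": 0, "claw": 0}, {"ax": 0, "ay": 0, "az": 0, "dx": 0, "dy": 2, "dz": 0, "claw": 0}, {"ax": 0, "ay": 0, "az": 0, "dx": 0, "dy": 0, "dz": 0, "claw": 0}]'

```text
clock: 31.75
tcp_pos: [452.2, 17.1, 127.4]
eef_rot: [[0.992, 0.003, -0.123], [0.123, 0.002, 0.992], [0.003, -1.0, 0.001]]
wrist_force: [-0.8, 0.2, -1.8]
grip_width: 18.8
```

Run:
```python
from h import *
rel(452,17.2,121,7)
```

```text
t 31.75 tcp [452.2  17.1 127.4] head 7.04 q1 42.8 q7 -10.1 grip 18.8 F [-0.8  0.2 -1.8] T [-0.01  0.04 -0.  ]
d tool [-0.2  6.4  0.1] rot [-0.08  0.04  0.18]
```

move_arm --moves '[{"ax": 0, "ay": 0, "az": 0, "dx": 0, "dy": 2, "dz": 0, "claw": 0}, {"ax": 0, "ay": 0, "az": 0, "dx": 0, "dy": 2, "dz": 0, "claw": 0}, {"ax": 0, "ay": 0, "az": 0, "dx": 0, "dy": 1.5, "dz": 0, "claw": 0}, {"ax": 0, "ay": 0, "az": 0, "dx": 0, "dy": 1, "dz": 0, "claw": 0}, {"ax": 0, "ay": 0, "az": 0, "dx": 0, "dy": 1, "dz": 0, "claw": 0}, {"ax": 0, "ay": 0, "az": 0, "dx": 0, "dy": 0, "dz": 0, "claw": 0}]'

```text
clock: 32.25
tcp_pos: [453.6, 17.3, 120.4]
eef_rot: [[0.992, 0.005, -0.122], [0.122, 0.001, 0.992], [0.006, -1.0, 0.001]]
wrist_force: [-0.0, -0.6, -1.2]
grip_width: 19.1
```

Run:
```python
from h import *
rel(452,17.2,121,7)
save('side','s21')
z=load('s21'); cv2.imwrite('pics/s21c.png',cv2.resize(z['p'][200:320,260:380,::-1],None,fx=4,fy=4,interpolation=cv2.INTER_CUBIC))
print(r.get_obs()['wrist_force'])
```

```text
t 32.25 tcp [453.6  17.3 120.4] head 7.03 q1 42.2 q7 -11.0 grip 19.1 F [-0.  -0.6 -1.2] T [-0.01  0.05 -0.05]
d tool [-1.6 -0.6  0.1] rot [-0.04  0.03  0.32]
[ 0.95156667  1.15758694 -1.37465691]
```

View pics/s21c.png

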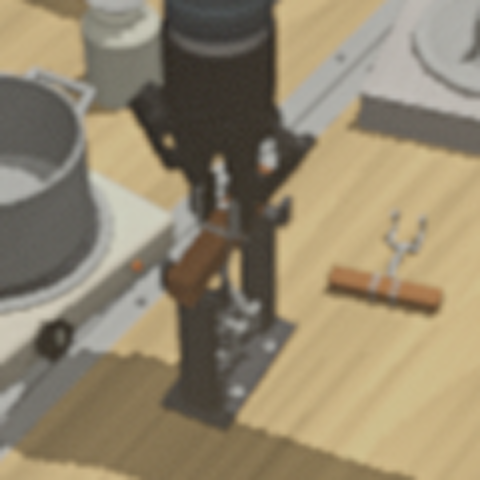

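move_arm --moves '[{"ax": 0, "ay": 0, "az": 0.2, "dx": -1, "dy": 1, "dz": 0, "claw": 0}, {"ax": 0, "ay": 0, "az": 0, "dx": 0, "dy": 1, "dz": 0, "claw": 0}, {"ax": 0, "ay": 0, "az": 0, "dx": 0, "dy": 0.5, "dz": 0, "claw": 0}, {"ax": 0, "ay": 0, "az": 0, "dx": 0, "dy": 0, "dz": 0, "claw": 0}]'

```text
clock: 32.63
tcp_pos: [453.7, 17.2, 120.4]
eef_rot: [[0.992, 0.002, -0.122], [0.122, -0.001, 0.992], [0.002, -1.0, -0.001]]
wrist_force: [-0.3, -0.3, -1.8]
grip_width: 18.6
```

Run:
```python
from h import *
rel(452,17.2,121,7)
for i in range(2): save('wrist','w22'); print(r.get_obs()['wrist_force'])
inhand('w22')
```

```text
t 32.63 tcp [453.7  17.2 120.4] head 7.03 q1 42.0 q7 -11.3 grip 18.6 F [-0.3 -0.3 -1.8] T [ 0.01 -0.01 -0.  ]
d tool [-1.7 -0.6  0.2] rot [0.08 0.03 0.12]
[-1.12287959  0.07478471 -1.72751974]
[-0.79865595  0.27517364  1.0592073 ]
handle top tool y=-30.1 at mid, slope z 0.018, far end z 65.7, x range [-11.15376247  -0.48165921  10.34448058] n 8544
```

move_arm --moves '[{"ax": 0, "ay": 0, "az": 0, "dx": 0, "dy": 0, "dz": 0, "claw": 0.35}, {"ax": 0, "ay": 0, "az": 0, "dx": 0, "dy": 0, "dz": 0, "claw": 0.5}, {"ax": 0, "ay": 0, "az": 0, "dx": 0, "dy": 0, "dz": 0, "claw": 0.7}, {"ax": 0, "ay": 0, "az": 0, "dx": 0, "dy": 0, "dz": 0, "claw": 1}, {"ax": 0, "ay": 0, "az": 0, "dx": 0, "dy": 0, "dz": 0, "claw": 1}, {"ax": 0, "ay": 0, "az": 0, "dx": 0, "dy": 0, "dz": 0, "claw": 1}, {"ax": 0, "ay": 0, "az": 0, "dx": 0, "dy": 0, "dz": 0, "claw": 1}, {"ax": 0, "ay": 0, "az": 0, "dx": 0, "dy": 0, "dz": 0, "claw": 1}]'

```text
clock: 33.4
tcp_pos: [455.1, 17.3, 120.6]
eef_rot: [[0.993, 0.005, -0.122], [0.122, -0.0, 0.993], [0.005, -1.0, -0.001]]
wrist_force: [0.4, 0.5, -0.7]
grip_width: 85.0
```

Run:
```python
from h import *
rel(452,17.2,121,7)
save('wrist','w23')
W=cloud(load('w23'))
with np.errstate(invalid='ignore'): m=np.all((W>[400,-70,144])&(W<[500,100,158]),-1)
P=W[m]
print(cv2.minAreaRect(P[:,:2].astype(np.float32)),np.median(P[:,2]),len(P))
```

```text
t 33.40 tcp [455.1  17.3 120.6] head 7.01 q1 42.0 q7 -11.3 grip 85.0 F [ 0.4  0.5 -0.7] T [-0.01 -0.03  0.02]
d tool [-3.1 -0.4  0.3] rot [0.05 0.01 0.29]
((452.812744140625, 20.419631958007812), (81.70738983154297, 114.03443145751953), 39.14274215698242) 149.96946800463908 16359
```

View pics/w23.png

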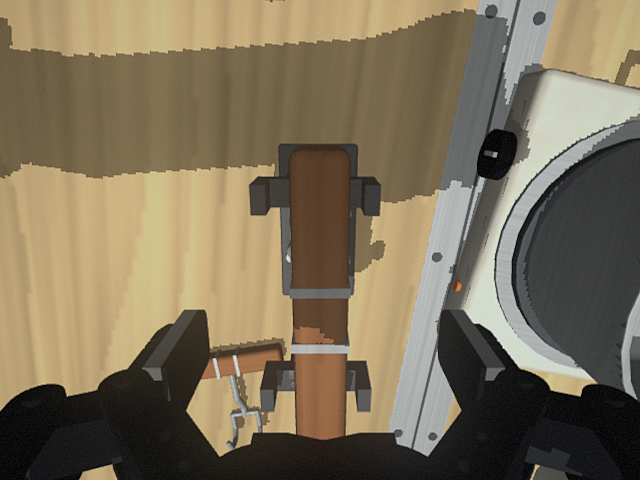

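Handle sits in both cradles, gripper open and clear. Raising straight up.

move_arm --moves '[{"ax": 0, "ay": 0, "az": 0, "dx": 0, "dy": -8, "dz": 0, "claw": 1}, {"ax": 0, "ay": 0, "az": 0, "dx": 0, "dy": -12, "dz": 0, "claw": 1}, {"ax": 0, "ay": 0, "az": 0, "dx": 0, "dy": -15, "dz": 0, "claw": 1}, {"ax": 0, "ay": 0, "az": 0, "dx": 0, "dy": -15, "dz": 0, "claw": 1}, {"ax": 0, "ay": 0, "az": 0, "dx": 0, "dy": -15, "dz": 0, "claw": 1}, {"ax": 0, "ay": 0, "az": 0, "dx": 0, "dy": -15, "dz": 0, "claw": 1}, {"ax": 0, "ay": 0, "az": 0, "dx": 0, "dy": -15, "dz": 0, "claw": 1}, {"ax": 0, "ay": 0, "az": 0, "dx": 0, "dy": -10, "dz": 0, "claw": 1}, {"ax": 0, "ay": 0, "az": 0, "dx": 0, "dy": 0, "dz": 0, "claw": 1}, {"ax": 0, "ay": 0, "az": 0, "dx": 0, "dy": 0, "dz": 0, "claw": 1}]'

```text
clock: 34.28
tcp_pos: [453.8, 18.8, 233.6]
eef_rot: [[0.992, 0.005, -0.125], [0.125, -0.0, 0.992], [0.005, -1.0, -0.001]]
wrist_force: [-0.1, -0.2, -0.3]
grip_width: 85.4
```

Run:
```python
from h import *
rel(452,17.2,121,7)
save('wrist','w24');save('top','t24');save('side','s24')
def sel(W,lo,hi):
    with np.errstate(invalid='ignore'): return W[np.all((W>lo)&(W<hi),-1)]
f=np.float32
W=cloud(load('w24'));P=sel(W,[400,-70,144],[500,100,158]);print('handle w',cv2.minAreaRect(P[:,:2].astype(f)),np.median(P[:,2]))
for n in ('t24','s24'):
    W=cloud(load(n))
    P=sel(W,[350,-500,43],[560,-260,70]);print(n,'lid',cv2.minEnclosingCircle(P[:,:2].astype(f)),np.percentile(P[:,2],98))
    P=sel(W,[400,300,62],[560,450,85]);print('bail',cv2.minAreaRect(P[:,:2].astype(f)),np.median(P,0),len(P))
    P=sel(W,[570,-50,135],[745,120,146]);print('pan',cv2.minEnclosingCircle(P[np.hypot(P[:,0]-658,P[:,1]-34)<82][:,:2].astype(f)))
```

```text
t 34.28 tcp [453.8  18.8 233.6] head 7.21 q1 47.8 q7 -0.6 grip 85.4 F [-0.1 -0.2 -0.3] T [-0.03  0.03  0.05]
d tool [ -2.5 112.6  -1.3] rot [0.06 0.21 0.26]
handle w ((453.21856689453125, 18.762603759765625), (22.99352264404297, 129.0092315673828), 6.618772029876709) 149.7902645019566
t24 lid ((443.8827819824219, -383.8818359375), 133.8253631591797) 57.33404516225632
bail ((481.9681396484375, 375.3768005371094), (8.574349403381348, 95.10894775390625), 24.166187286376953) [481.86684864 372.70024518  73.89139517] 135
pan ((659.03515625, 33.22357177734375), 76.07520294189453)
s24 lid ((453.2691650390625, -377.3780212402344), 118.49855041503906) 56.574035530789416
bail ((479.3805236816406, 376.8108825683594), (8.857131004333496, 92.41284942626953), 24.816492080688477) [476.93483946 382.5134504   73.14150961] 120
pan ((654.7805786132812, 33.913047790527344), 77.60356903076172)
```

View pics/t24.png

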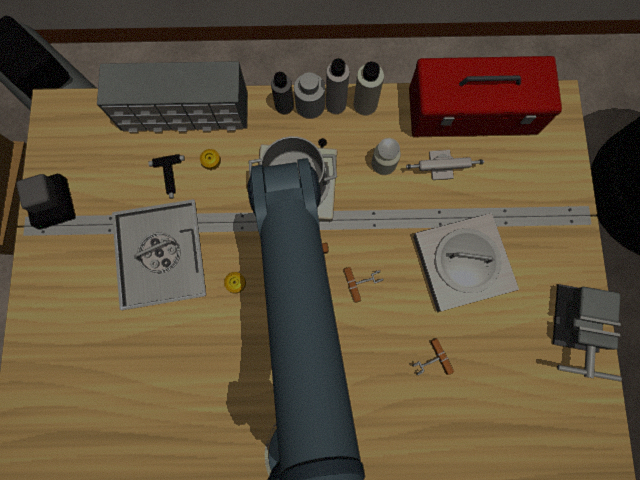

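```bash
python3 -c "
from cell import r
print(r.hand_in()); print(r.get_obs()['clock'])"
```

```text
the job is handed in; nothing more can be done
None
the job is handed in; nothing more can be done
```

I handed the job in at about 34 s of the 72 s allowed; `hand_in` gives no verdict. I took the largest lifter off its stand and hooked the lid from the front. It lifted level and I set it down slowly on the riser. I then hooked the basket by its bail, lifted it upright out of the pan and stood it in the tray. Finally I hung the lifter back in its stand and backed the open gripper clear above it.

**What the last checks showed:**
- **Lid:** on the riser about 4 mm from its middle, measured just after I set it down. The final lid fit was no use because riser-edge noise gave it a 118–134 mm radius. The last top picture shows the lid flat and centred.
- **Basket:** bail at about (480, 376) mm against a tray middle of (478, 374.5) mm, with the bail's top at the right height for the basket standing on the tray's floor.
- **Lifter:** handle within about 2 mm of the stand's middle in x and y, its top at z 150 mm as it was at the start.
- **Pan:** within about 1 mm of its start position in the top view. The side camera differs by about 4 mm in x, in line with the offset it showed throughout.
- **Bystanders:** they look unmoved in the last top picture, but I did not measure them.

The gripper read about 18.6 mm while holding the 22 mm handle. I did not find out why, but the grip held throughout.

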